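Seat the microplate on the reader's carrier and push the carrier home

TASK

The white well plate was set down askew on the pulled-out carrier of the microplate reader. Without picking it up, push the plate along the carrier with the fingertips until it lies square in the corner, flat against both the side stop and the rear stop, then push the carrier by its front lip fully home into the reader. Leave the other things on the bench alone.

Things in the scene. Friction and masses are not known exactly. Their poses are not given: they have to be found in the camera images.
- reader: Fixed microplate reader, a white box with a slot low in its front; 102 mm high. Origin on the bench under it; x points from its front inward, the way the carrier is pushed home; z up. Front face at x = -75 mm, housing y -82 to +93 mm. The slot passes the plate only when seated: 3.5 mm of play on the +y side.
- carrier (a joint): Slide of the carrier, m: 0 = fully out, 0.120 = fully home at its end stop; starts at 0 to 0.012. About 5 N moves it, no spring; it stays where left. The carrier is a grey bed 148 (x) x 152 (y) mm, flat top 28 mm above the bench, with stop bars 6 mm high along its inner end (rear stop) and its -y edge (side stop); front and +y edges open. Home, its front stands 45 mm out of the housing.
- carrier_seat (a point): Moves with the carrier, on its bed, 28 mm above the bench: where the centre of the plate's underside lies when seated against both stops. Axes as the reader's. From it the rear stop's face is 43 mm towards +x, the side stop's face 64 mm towards -y, the bed's open +y edge 80 mm, its front end 90 mm towards -x.
- carrier_lip (a point): Moves with the carrier: centre of the front face of its down-turned lip, 17 mm above the bench. The face is upright, looks to the reader's -x, is 152 mm long and reaches from 6 to 28 mm above the bench. Axes as the reader's.
- plate: Loose white 96-well plate on the carrier's bed, 0.05 to 0.1 kg: 85.5 mm (its x) by 127.8 mm (its y), 14.4 mm high; origin at the centre of its underside. Lowest 5 mm full size, above that 2 mm less on each side. Starts 18 to 48 mm off the seat in x, 12 to 36 mm in y, turned up to 0.18 rad; seated, its axes are parallel to the reader's.
- vial_a: Bystander: small white plastic bottle, 36 mm across, 75 mm high, just beyond the carrier's -y edge. Origin under its centre.
- timer: Bystander: white round twist timer, 68 mm across, 47 mm high, beside the reader's +y wall. Origin under its centre.
- bottle_a: Bystander: glass bottle with screw cap, 56 mm across, 134 mm high, ahead of the carrier's front end. Origin under its centre.
- bottle_c: Bystander: glass bottle with screw cap, 67 mm across, 156 mm high, at the right of the bench. Origin under its centre.
- marker: Bystander: felt marker lying on the bench, 136 mm long, 14 mm high, near the bench's front edge, off the carrier's front corner. Origin under its centre.
- plate_stack: Bystander: stack of three spare well plates with a clear lid, standing on the bench at the right, 85 x 128 x 51 mm. Origin under its centre.
Things that resemble listed ones, but are neither listed nor needed, are in the scene too. Several things have the shape of the plate; the one meant has the colours described above.

How it is judged:
By the outcome, as a careful person would: the job done as asked, in the order asked, and still so for the second after the job is handed in, with the robot touching nothing.
It also fails if it takes over 64 s, if anything falls off the work surface, if the arm or the gripper's body presses on something with over 40 N, if the wrist force passes 120 N, or if a joint passes its speed limit or range.

ROBOT

A 7-joint arm with a two-finger parallel gripper is mounted at the origin on a cart in front of the work surface, level with it; the furniture and walls round the work are solid. World frame = base frame: x ahead of the robot, y to its left, z up, the work surface at z = 0. Lengths are in m, angles in rad, forces in N, time in s.
With the tool pointing down it reaches from about 0.425 to 0.925 m from the base axis. Payload 6.8 kg.
Tool frame: the origin (TCP) lies on the centre line of the jaws, within the pads' length; the fingertips stand bot.finger_overhang ahead of it and the grasp point (between the pads) lies 3 mm ahead of it (bot.finger_overhang is the distance from the TCP to the fingertips, in m); z points along the fingers, y is the direction in which the jaws open and shut (so a half turn about z gives the same grasp; the last joint's range is limited). The gripper opens to 85 mm and grips with 20 to 120 N. Pads are 22 mm wide; open, the fingers measure 114 mm over their backs; the gripper's body (76 mm by 85 mm) begins 54 mm behind the grasp point. The pads swing forward as they close: fully open they stand 13 mm farther back than shut.
Start: joints at [1.158, 0.477, 0.022, 1.555, -0.011, 1.109, -0.083], TCP at [0.203, -0.644, 0.218] pointing down, gripper open.
Joint ranges: [-2.96, 2.96], [-0.34, 2.1], [-1.41, 1.46], [0.24, 2.44], [-1.37, 4.51], [0.17, 1.92], [-2.96, 2.96]. Speed limits (rad/s): [2.39, 2.39, 3.14, 3.14, 3.14, 3.14, 3.14].

INTERFACE

Orientations are given as a unit quaternion [w, x, y, z].
In Python, from station import bot gives the robot as it stands.
- The arm moves only by the tool drive_tool, never from a script. Its argument "increments" is text: rows parted by semicolons, each of 4 numbers parted by spaces: the shift along the world's x, y, z in m, then the turn about the world's z in rad. In form: tx ty tz spin; .... A call has 1 to 12 rows; each row shifts and turns the commanded pose from where the row before left it; what a row does not reach is not made up. A row lasts 1/12 s, in which the tool goes at most 41.7 mm and 7.16 degrees, less where a joint would pass 70% of its speed; a pose out of reach is approached as far as the arm can. A call is refused whole if a number of a shift passes 0.0417 or a number of a turn 0.125, either way. A call with a gripper value outside its range is refused whole. "grip" is the opening, from 0 (shut) to 1 (fully open), set as the call begins (left out, the last holds). The fingers move at their own pace and stop on an object; "squeeze" is the grip in N (left out, the last holds). Time passes only in rows, so rows that do not move let the fingers close. It gives the time, the measured TCP pose, the force and the opening at its end, in the units of the state.
- bot.get_obs(): the state, without advancing time (a new reading comes with each control period).
- bot.read_camera(name): name is "scene" or "top"; returns the picture (420x560x3 uint8, red, green, blue); there is no depth.
- bot.calibration(name): a dict with "fx", "fy", "cx", "cy" (pixels), "camera_from_world" (4x4, takes a point from world to camera coordinates). Camera axes: x right, y down, z forward; pixel columns grow to the right and rows downward; lengths in m; the calibration is good to about 2 mm. A picture is of the moment at which its call begins. calibration takes no time and is no camera call.
- bot.hand_in(): hands the job in, once; it reports no verdict.
The state is a dict: "t": time; "q": joint angles; "joint_vel": joint speeds; "joint_torque": joint torques, N m; "eef_pos": TCP position; "tool_rot": TCP orientation; "contact_force": force on the tool from outside, world axes, zero at the start; "torque": the same for the moment, N m; "gripper_width": opening from 0.0 (shut) to 1.0 (fully open).
Only numpy, scipy, OpenCV 4.12 (cv2) and the standard library are available. Lean on these libraries where they do the work, as an engineer would, in place of code of your own. Each camera call takes 0.05 s, during which the arm holds its last target.

## Working session

There is one attempt and no reset: what is moved stays moved. The work goes in short steps, Python scripts to look and compute and a tool call to move; the robot and the scene stay as the last step left them, time stands still between calls to the robot, and variables do not carry over. Pictures are saved under pics/ and viewed, and the job is handed in when it is done.

Besides the shell and the picture viewer there is one more tool, called after ">>>" by a JSON object that holds its "op" and its "data". drive_tool: Moves the arm, as the interface text tells. Its arguments: {"type":"object","properties":{"increments":{"type":"string"},"grip":{"type":"number"},"squeeze":{"type":"number"}},"required":["increments"]}

```bash
mkdir -p pics; ls; python3 - <<'E'
from station import bot
import cv2
for n in ("scene","top"):
    im=bot.read_camera(n); cv2.imwrite(f"pics/{n}0.png",im[:,:,::-1])
    c=bot.calibration(n); print(n,c)
o=bot.get_obs(); print(o, bot.finger_overhang)
E
```

```text
pics
scene {'fx': 440.9886576175127, 'fy': 440.9886576175127, 'cx': 274.8087788142941, 'cy': 214.75824992972042, 'camera_from_world': array([[-6.83567488e-01, -7.29887178e-01, -4.43370066e-04,
         3.98025565e-01],
       [-5.10025522e-01,  4.78092928e-01, -7.15053228e-01,
         3.19705146e-01],
       [ 5.22120155e-01, -4.88561009e-01, -6.99069871e-01,
         9.98809502e-01],
       [ 0.00000000e+00,  0.00000000e+00,  0.00000000e+00,
         1.00000000e+00]])}
top {'fx': 412.78267000462483, 'fy': 412.78267000462483, 'cx': 277.04941606763936, 'cy': 211.95099220163314, 'camera_from_world': array([[ 0.01653666, -0.99967198,  0.01955683, -0.01383755],
       [-0.99823275, -0.01762311, -0.05675209,  0.56097454],
       [ 0.05707813, -0.01858378, -0.99819674,  1.24360952],
       [ 0.        ,  0.        ,  0.        ,  1.        ]])}
{'t': 0.1, 'q': array([ 1.15790463,  0.47774993,  0.02234606,  1.55633924, -0.01147552,
        1.1092814 , -0.08310083]), 'joint_vel': array([-0.00010145, -0.00123852,  0.00015033, -0.00149655, -0.00042138,
        0.00100356,  0.0003045 ]), 'joint_torque': array([ 5.05917749e-03, -5.97759140e+01,  1.61442328e+00, -2.81951487e+01,
        1.29768590e-02,  5.09355115e-03, -8.75631855e-06]), 'eef_pos': array([ 0.20237968, -0.64337513,  0.21690687]), 'tool_rot': array([-8.01197979e-04,  9.88407807e-01,  1.51820048e-01, -1.95960930e-04]), 'contact_force': array([-0.13759887,  0.00923723,  0.3281954 ]), 'torque': array([-0.01321185, -0.06013661,  0.01500404]), 'gripper_width': 0.9997597291384388} 0.022
```

View pics/scene0.png

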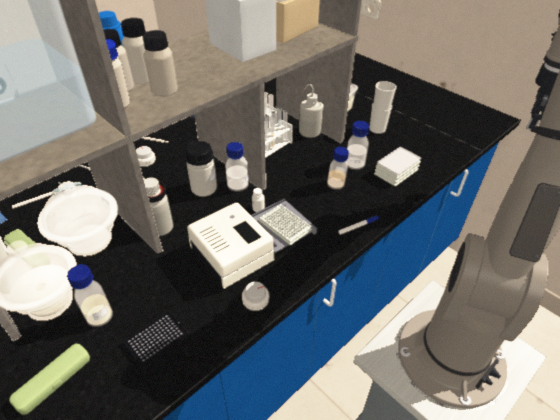

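View pics/top0.png

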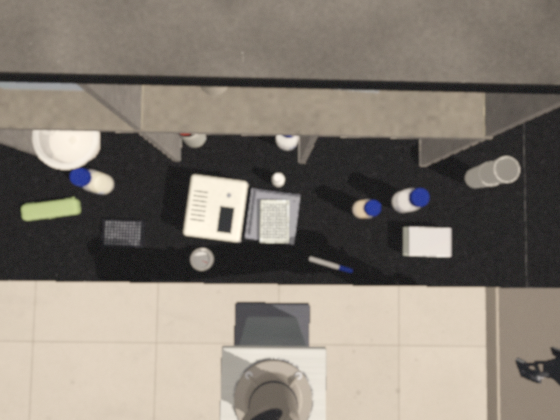

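The top view has x up and y to the left. The reader sits at about (217,208), its carrier comes out to the right at (273,217), and the white plate on it is at about (275,221). Things that could be mistaken for the plate: the spare stack at (428,242) and the black plate at (123,233). I choose the one on the carrier and check it in a close crop.

```bash
python3 - <<'E'
import cv2
a=cv2.imread("pics/top0.png")[160:280,170:370]; cv2.imwrite("pics/c1.png",cv2.resize(a,(800,480),interpolation=cv2.INTER_CUBIC))
a=cv2.imread("pics/scene0.png")[170:290,170:350]; cv2.imwrite("pics/c2.png",cv2.resize(a,(800,533),interpolation=cv2.INTER_CUBIC))
E
```

```text
(no output)
```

View pics/c1.png

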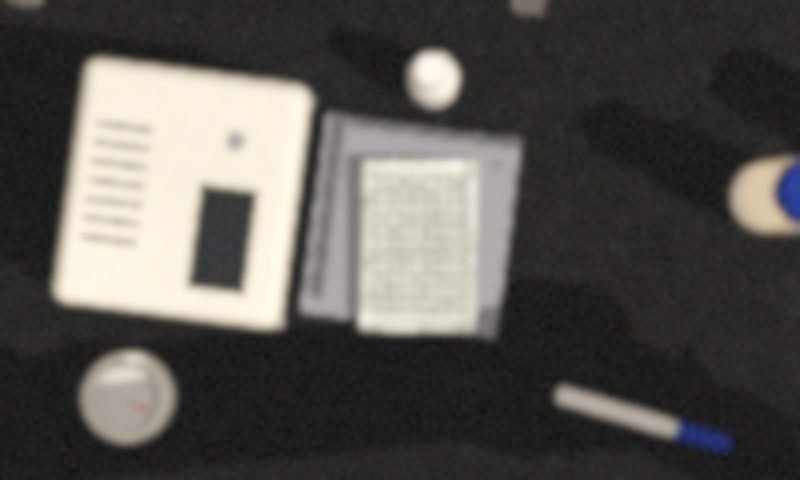

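View pics/c2.png

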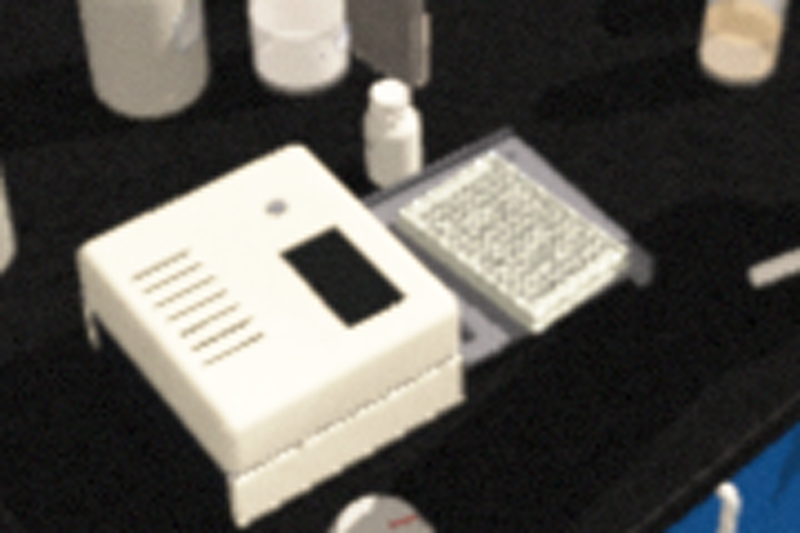

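```bash
cat > h.py <<'E'
import numpy as np, cv2
from station import bot
def cast(name,uv,z):
    c=bot.calibration(name); M=c["camera_from_world"]; R=M[:3,:3]; t=M[:3,3]
    uv=np.atleast_2d(uv).astype(float)
    d=np.c_[(uv[:,0]-c["cx"])/c["fx"],(uv[:,1]-c["cy"])/c["fy"],np.ones(len(uv))]@R
    o=-R.T@t; s=(z-o[2])/d[:,2]
    return (o+s[:,None]*d)[:,:2]
def proj(name,p):
    c=bot.calibration(name); M=c["camera_from_world"]; q=np.atleast_2d(p)@M[:3,:3].T+M[:3,3]
    return np.c_[c["fx"]*q[:,0]/q[:,2]+c["cx"],c["fy"]*q[:,1]/q[:,2]+c["cy"]]
E
python3 - <<'E'
from h import *
a=cv2.imread("pics/top0.png")
for p in [(190,170),(262,193),(275,215),(290,205),(276,236),(252,205),(295,230),(330,220),(278,180)]:
    print(p,a[p[1],p[0]],cv2.cvtColor(a,cv2.COLOR_BGR2HSV)[p[1],p[0]])
# rows/cols across
print("row 225",[tuple(int(v) for v in a[225,c]) for c in range(240,304,2)])
print("col 275",[tuple(int(v) for v in a[r,275]) for r in range(186,250,2)])
E
```

```text
(190, 170) [30 30 33] [ 0 23 33]
(262, 193) [167 165 168] [160   5 168]
(275, 215) [194 205 209] [ 22  18 209]
(290, 205) [180 182 186] [ 10   8 186]
(276, 236) [197 209 212] [ 24  18 212]
(252, 205) [126 124 127] [160   6 127]
(295, 230) [144 144 148] [  0   7 148]
(330, 220) [41 42 41] [60  6 42]
(278, 180) [226 238 246] [ 18  21 246]
row 225 [(223, 241, 250), (141, 156, 164), (45, 48, 47), (114, 113, 118), (144, 142, 146), (128, 125, 129), (160, 160, 163), (173, 172, 176), (152, 152, 155), (125, 126, 130), (168, 180, 183), (189, 201, 204), (196, 206, 211), (199, 209, 213), (194, 204, 208), (187, 198, 202), (194, 204, 207), (202, 212, 216), (189, 200, 203), (192, 202, 206), (191, 202, 206), (195, 206, 210), (197, 208, 212), (193, 204, 207), (203, 211, 214), (174, 174, 179), (172, 172, 176), (169, 168, 171), (123, 121, 124), (45, 42, 47), (43, 42, 46), (38, 42, 44)]
col 275 [(94, 103, 108), (41, 42, 43), (57, 55, 58), (114, 110, 115), (154, 150, 153), (172, 169, 174), (161, 159, 165), (194, 206, 210), (218, 233, 236), (205, 217, 221), (191, 202, 205), (192, 204, 208), (195, 206, 209), (199, 210, 214), (195, 206, 209), (193, 204, 207), (197, 207, 210), (194, 205, 208), (189, 199, 202), (195, 205, 209), (200, 211, 215), (195, 205, 209), (192, 204, 207), (191, 201, 205), (190, 201, 204), (197, 208, 212), (202, 215, 218), (201, 216, 220), (163, 177, 180), (52, 53, 54), (24, 21, 23), (32, 28, 32)]
```

```bash
cat >> h.py <<'E'
def grab(name,n=4):
    return np.mean([bot.read_camera(name).astype(np.float32) for _ in range(n)],0)  # RGB
def fitline(p):
    p=np.asarray(p,float)
    for _ in range(4):
        vx,vy,x0,y0=cv2.fitLine(p.astype(np.float32),cv2.DIST_HUBER,0,1e-3,1e-3).ravel()
        r=np.abs((p[:,0]-x0)*vy-(p[:,1]-y0)*vx); p=p[r<=max(0.001,2.0*np.median(r))]
    return np.array([x0,y0]),np.array([vx,vy]),np.median(r),len(p)
def sides(mask,name,z,up=4):
    """largest blob -> contour in world -> rect -> 4 line fits"""
    cs,_=cv2.findContours(mask,cv2.RETR_EXTERNAL,cv2.CHAIN_APPROX_NONE)
    c=max(cs,key=cv2.contourArea)[:,0,:]
    uv=(c+0.5)/up-0.5
    w=cast(name,uv,z)
    return uv,w,cv2.minAreaRect((w*1000).astype(np.float32))
E
python3 - <<'E'
from h import *
im=grab("top",4); np.save("top.npy",im)
up=cv2.resize(im,None,fx=4,fy=4,interpolation=cv2.INTER_CUBIC); 
up=cv2.GaussianBlur(up,(0,0),2)
g=up[...,1]; d=up[...,1]-up[...,2]
roi=np.zeros(g.shape,np.uint8)
def R(x0,y0,x1,y1):
    m=np.zeros(g.shape,np.uint8); m[y0*4:y1*4,x0*4:x1*4]=1; return m
pl=((d>6)&(g>120)).astype(np.uint8)*R(250,192,305,255)
ca=((g>82)).astype(np.uint8)*R(244,180,315,255)
rd=((g>130)&(d>5)).astype(np.uint8)*R(175,165,250,250)
for n,m,z in(("plate",pl,.0424),("carrier",ca,.028),("reader",rd,.102)):
    m=cv2.morphologyEx(m*255,cv2.MORPH_OPEN,np.ones((7,7)))
    uv,w,r=sides(m,"top",z); print(n,r, uv.min(0),uv.max(0))
    cv2.imwrite(f"pics/m_{n}.png",m[640:1120,680:1480])
print(cast("top",[[278.4,179.5]],.07))
E
python3 -c "
import cv2,numpy as np
cv2.imwrite('pics/m.png',cv2.merge([cv2.imread(f'pics/m_{n}.png',0) for n in('plate','carrier','reader')]))"
```

```text
plate ((532.6136474609375, 4.837852478027344), (132.10678100585938, 90.20106506347656), 0.8524905443191528) [258.875 198.875] [289.125 243.125]
carrier ((544.0067749023438, 10.510177612304688), (154.8628387451172, 163.34300231933594), 83.3119888305664) [243.875 187.625] [300.125 243.625]
reader ((564.7922973632812, 172.12017822265625), (165.28616333007812, 177.89422607421875), 83.43486785888672) [182.875 174.125] [247.875 241.875]
[[ 0.65346985 -0.00562694]]
```

View pics/m.png

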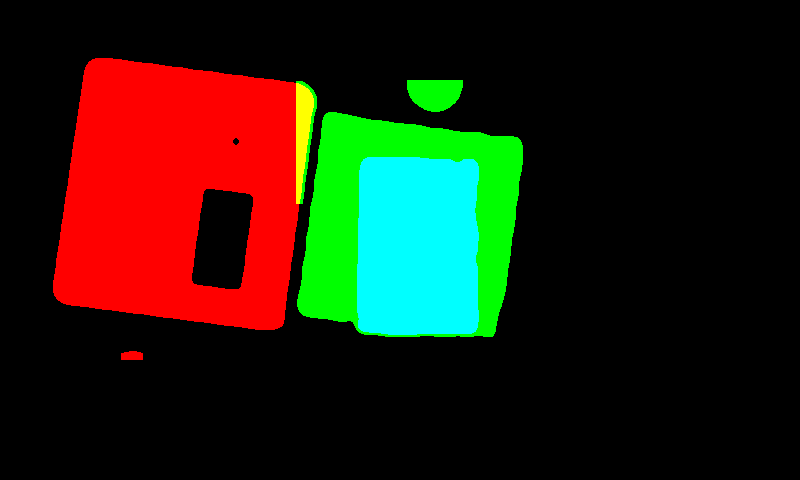

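The red, green and cyan masks match the reader, carrier and plate. The plate shows 132x90 mm against the true 127.8x85.5, so the mask is about 2 mm too large on each side. The next step is line fits per side.

```bash
cat >> h.py <<'E'
def masks(im):
    up=cv2.GaussianBlur(cv2.resize(im,None,fx=4,fy=4,interpolation=cv2.INTER_CUBIC),(0,0),2)
    return up,up[...,1],up[...,1]-up[...,2]
def four(w,a,trim=.18):
    """side line fits of a contour w (m) about frame angle a; returns per side offset & angle"""
    ex=np.array([np.cos(a),np.sin(a)]); ey=np.array([-ex[1],ex[0]]); q=np.c_[w@ex,w@ey]
    lo,hi=np.percentile(q,2,0),np.percentile(q,98,0); out={}
    for k,(ax,v,s) in {"-x":(0,lo[0],1),"+x":(0,hi[0],-1),"-y":(1,lo[1],1),"+y":(1,hi[1],-1)}.items():
        o=1-ax; L=hi[o]-lo[o]
        m=(abs(q[:,ax]-v)<.012)&(q[:,o]>lo[o]+trim*L)&(q[:,o]<hi[o]-trim*L)
        if m.sum()<8: continue
        p0,d,r,n=fitline(q[m]); d=d*np.sign(d[o])
        ang=np.arctan2(d[1],d[0])-(np.pi/2 if ax==0 else 0)
        mid=(lo[o]+hi[o])/2; off=p0[ax]+d[ax]/d[o]*(mid-p0[o])
        out[k]=(round(off*1000,1),round(ang,4),round(r*1000,2),n)
    return out
E
python3 - <<'E'
from h import *
im=np.load("top.npy"); up,g,d=masks(im)
def R(x0,y0,x1,y1):
    m=np.zeros(g.shape,np.uint8); m[y0*4:y1*4,x0*4:x1*4]=255; return m
A=np.radians(83.4)
for n,m,z in(("plate",(d>5)&(g>110),.0424),("plateB",(d>5)&(g>110),.033),("carr",g>104,.028),("reader",(g>140)&(d>5),.102)):
    r={"plate":(250,192,305,255),"plateB":(250,192,305,255),"carr":(250,184,315,255),"reader":(175,165,252,250)}[n]
    m=cv2.morphologyEx(m.astype(np.uint8)*R(*r),cv2.MORPH_OPEN,np.ones((7,7)))
    uv,w,_=sides(m,"top",z); print(n,four(w,A))
E
```

```text
plate {'-x': (np.float64(20.9), np.float32(0.14), np.float64(0.4), 97), '+x': (np.float64(111.5), np.float32(0.1129), np.float64(0.17), 119), '-y': (np.float64(-594.9), np.float32(0.1172), np.float64(0.19), 74), '+y': (np.float64(-462.0), np.float32(0.1337), np.float64(0.06), 74)}
plateB {'-x': (np.float64(20.5), np.float32(0.1389), np.float64(0.35), 95), '+x': (np.float64(111.8), np.float32(0.1129), np.float64(0.17), 119), '-y': (np.float64(-595.8), np.float32(0.1172), np.float64(0.19), 74), '+y': (np.float64(-461.8), np.float32(0.1337), np.float64(0.06), 74)}
carr {'-x': (np.float64(-2.2), np.float32(-0.0009), np.float64(0.25), 123), '+x': (np.float64(141.5), np.float32(0.1355), np.float64(0.0), 120), '-y': (np.float64(-616.8), np.float32(0.0039), np.float64(0.27), 125), '+y': (np.float64(-460.8), np.float32(0.128), np.float64(0.1), 94)}
reader {'-x': (np.float64(154.5), np.float32(0.0018), np.float64(0.18), 158), '+x': (np.float64(317.5), np.float32(-0.0007), np.float64(0.17), 157), '-y': (np.float64(-629.1), np.float32(0.002), np.float64(0.18), 146), '+y': (np.float64(-453.3), np.float32(0.0025), np.float64(0.17), 147)}
```

Measured in the reader's frame, with its x axis at 83.4° in the world:

- **Carrier:** slide is about 8 mm.
- **Plate:** offset is about (-21.6, +16.4) mm, turned +0.126 rad. These fall within the ranges given.

I will push with the two half-open fingertips, first toward the side stop and then the rear stop. First I approach over the robot side of the carrier.

>>> {"op": "drive_tool", "data": {"increments": "0.024 0.0293 0 0; 0.024 0.0293 0 0; 0.024 0.0293 0 0; 0.024 0.0293 0 0; 0.024 0.0293 0 0; 0.024 0.0293 0 0; 0.024 0.0293 0 0; 0.024 0.0293 0 0; 0.024 0.0293 0 0; 0.024 0.0293 0 0", "grip": 0.5}}

```text
t: 1.13
eef_pos: [0.4434, -0.3494, 0.218]
tool_rot: [0.0, 0.988, 0.152, 0.0]
contact_force: [0.8, -0.3, -0.0]
gripper_width: 0.499
```

>>> {"op": "drive_tool", "data": {"increments": "0 0.0365 0 -0.042; 0 0.0365 0 -0.042; 0 0.0365 0 -0.042; 0 0.0365 0 -0.042; 0 0.0365 0 -0.042; 0 0.0365 0 -0.042; 0 0.0365 0 -0.042; 0 0.0365 0 -0.042; 0 0.0365 0 -0.042; 0 0.0365 0 -0.042; 0 0 0 0; 0 0 0 0"}}

```text
t: 2.13
eef_pos: [0.4426, 0.0161, 0.2181]
tool_rot: [-0.0, 0.998, -0.055, 0.0]
contact_force: [-0.3, -0.7, -0.1]
gripper_width: 0.501
```

>>> {"op": "drive_tool", "data": {"increments": "0 0 -0.03 0; 0 0 -0.03 0; 0 0 -0.03 0; 0 0 -0.03 0; 0 0 -0.03 0; 0 0 -0.018 0; 0 0 0 0; 0 0 0 0"}}

```text
t: 2.8
eef_pos: [0.442, 0.0129, 0.0494]
tool_rot: [0.0, 0.998, -0.058, -0.001]
contact_force: [0.3, -0.8, 0.3]
gripper_width: 0.5
```

```bash
python3 - <<'E'
from h import *
o=bot.get_obs(); print(o["eef_pos"],o["contact_force"])
for n,(x0,y0,x1,y1) in (("scene",(170,150,370,300)),("top",(190,160,350,280))):
    im=bot.read_camera(n)[...,::-1]; cv2.imwrite(f"pics/{n}1.png",cv2.resize(im[y0:y1,x0:x1],(800,600),interpolation=cv2.INTER_CUBIC))
E
```

```text
[0.44201476 0.0128513  0.04936556] [ 0.27216165 -0.7739841   0.3302643 ]
```

View pics/scene1.png

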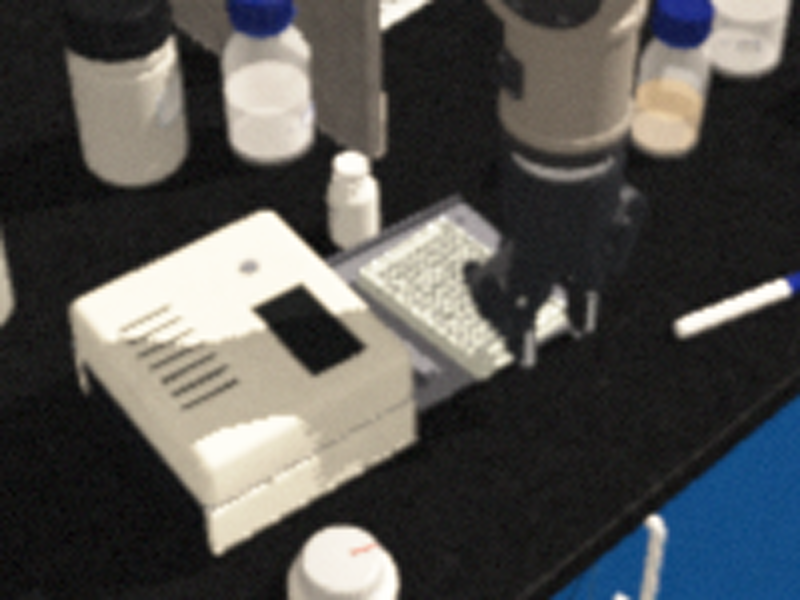

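View pics/top1.png

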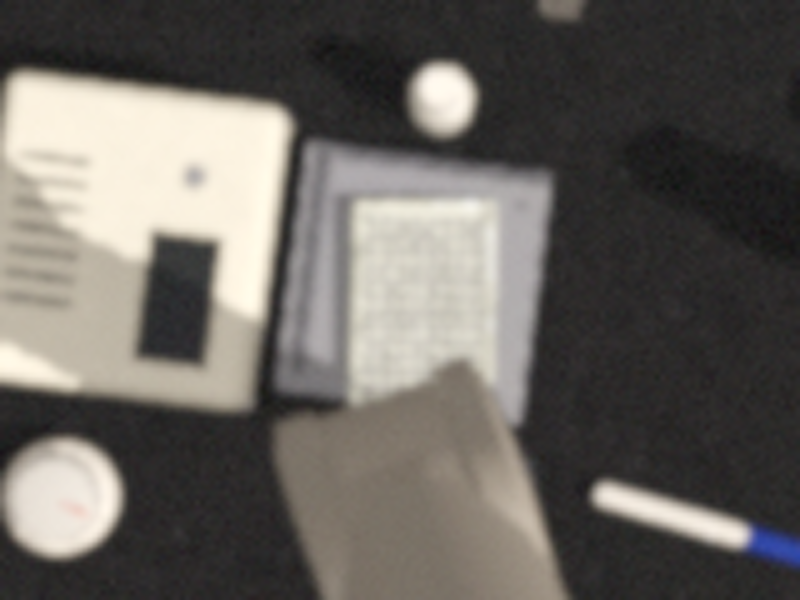

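The scene view shows both fingertips (crop about (527,350) and (590,320)) standing on the robot side of the plate and not touching it. Next I lower them gently onto the bare bench to calibrate the tip height.

>>> {"op": "drive_tool", "data": {"increments": "0 0 -0.012 0; 0 0 -0.011 0; 0 0 0 0; 0 0 0 0"}}

```text
t: 3.23
eef_pos: [0.4432, 0.0139, 0.0278]
tool_rot: [0.0, 0.998, -0.058, 0.001]
contact_force: [-0.7, -0.2, -0.1]
gripper_width: 0.503
```

>>> {"op": "drive_tool", "data": {"increments": "0 0 -0.002 0; 0 0 -0.002 0; 0 0 0 0"}}

```text
t: 3.48
eef_pos: [0.4429, 0.0141, 0.0232]
tool_rot: [-0.0, 0.998, -0.058, 0.0]
contact_force: [0.5, 0.3, -0.1]
gripper_width: 0.498
```

>>> {"op": "drive_tool", "data": {"increments": "0 0 -0.002 0; 0 0 0 0"}}

```text
t: 3.65
eef_pos: [0.4426, 0.0141, 0.0208]
tool_rot: [0.0, 0.998, -0.058, 0.0]
contact_force: [0.3, -0.3, 0.5]
gripper_width: 0.5
```

>>> {"op": "drive_tool", "data": {"increments": "0 0 -0.002 0; 0 0 0 0"}}

```text
t: 3.82
eef_pos: [0.4424, 0.0141, 0.0186]
tool_rot: [0.0, 0.998, -0.058, -0.0]
contact_force: [-0.2, -0.3, -1.0]
gripper_width: 0.496
```

>>> {"op": "drive_tool", "data": {"increments": "0 0 -0.002 0; 0 0 0 0"}}

```text
t: 3.98
eef_pos: [0.4424, 0.0141, 0.0165]
tool_rot: [0.0, 0.998, -0.058, -0.0]
contact_force: [-0.4, -0.1, -0.2]
gripper_width: 0.499
```

>>> {"op": "drive_tool", "data": {"increments": "0 0 -0.0015 0; 0 0 0 0"}}

```text
t: 4.15
eef_pos: [0.4424, 0.0141, 0.0151]
tool_rot: [0.0, 0.998, -0.058, -0.0]
contact_force: [0.5, -0.5, -0.0]
gripper_width: 0.502
```

>>> {"op": "drive_tool", "data": {"increments": "0 0 -0.0015 0; 0 0 0 0"}}

```text
t: 4.32
eef_pos: [0.4425, 0.0141, 0.0136]
tool_rot: [0.0, 0.998, -0.058, -0.0]
contact_force: [0.4, 0.7, 0.2]
gripper_width: 0.5
```

>>> {"op": "drive_tool", "data": {"increments": "0 0 -0.0015 0; 0 0 0 0"}}

```text
t: 4.48
eef_pos: [0.4425, 0.0141, 0.0121]
tool_rot: [0.0, 0.998, -0.058, -0.0]
contact_force: [0.6, 0.1, -1.5]
gripper_width: 0.502
```

>>> {"op": "drive_tool", "data": {"increments": "0 0 -0.0015 0; 0 0 0 0"}}

```text
t: 4.65
eef_pos: [0.4425, 0.0141, 0.0106]
tool_rot: [0.0, 0.998, -0.058, -0.0]
contact_force: [0.6, 0.3, 0.5]
gripper_width: 0.501
```

>>> {"op": "drive_tool", "data": {"increments": "0 0 -0.0015 0; 0 0 0 0"}}

```text
t: 4.82
eef_pos: [0.4425, 0.0141, 0.0091]
tool_rot: [0.0, 0.998, -0.058, -0.0]
contact_force: [0.1, 0.5, -0.7]
gripper_width: 0.505
```

>>> {"op": "drive_tool", "data": {"increments": "0 0 -0.0015 0; 0 0 0 0"}}

```text
t: 4.98
eef_pos: [0.4425, 0.0141, 0.0076]
tool_rot: [0.0, 0.998, -0.058, -0.0]
contact_force: [0.3, -1.3, -0.4]
gripper_width: 0.504
```

```bash
python3 - <<'E'
from h import *
o=bot.get_obs(); print(o["eef_pos"],o["contact_force"])
for n,(x0,y0,x1,y1) in (("scene",(250,180,350,255)),):
    im=bot.read_camera(n)[...,::-1]; cv2.imwrite(f"pics/{n}2.png",cv2.resize(im[y0:y1,x0:x1],(800,600),interpolation=cv2.INTER_CUBIC))
E
```

```text
[0.44249111 0.01410147 0.00761396] [ 0.30398755 -1.30691712 -0.4018958 ]
```

View pics/scene2.png

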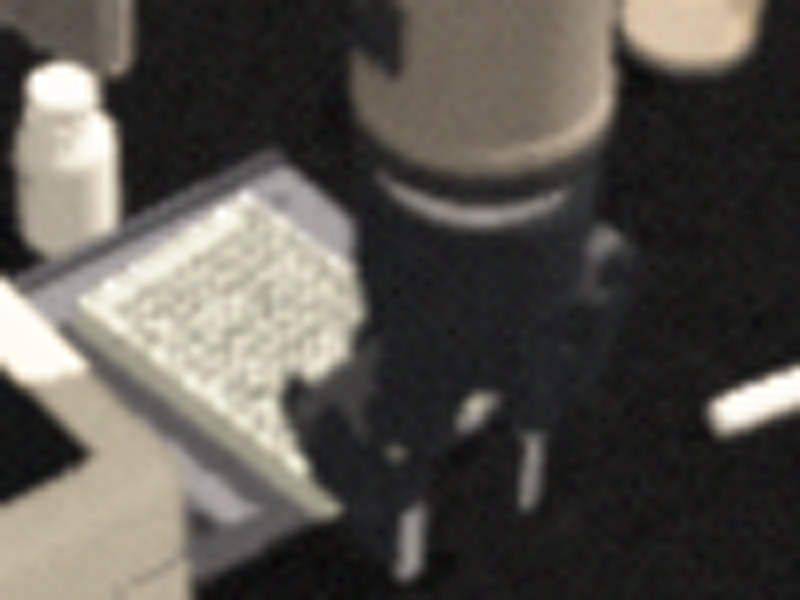

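```bash
python3 - <<'E'
from h import *
for z in (0,.004,.008,.012,.016): print(z,proj("scene",[[.429,-.0057,z],[.4317,.0393,z]]).round(1).tolist())
E
```

```text
0 [[314.0, 250.1], [302.0, 258.1]]
0.004 [[314.1, 249.1], [302.0, 257.1]]
0.008 [[314.2, 248.2], [302.1, 256.2]]
0.012 [[314.3, 247.2], [302.2, 255.2]]
0.016 [[314.4, 246.3], [302.2, 254.2]]
```

>>> {"op": "drive_tool", "data": {"increments": "0 0 -0.0015 0; 0 0 0 0"}}

```text
t: 5.2
eef_pos: [0.4425, 0.0141, 0.0061]
tool_rot: [0.0, 0.998, -0.058, -0.0]
contact_force: [0.5, 0.8, -0.3]
gripper_width: 0.499
```

>>> {"op": "drive_tool", "data": {"increments": "0 0 -0.0015 0; 0 0 0 0"}}

```text
t: 5.37
eef_pos: [0.4425, 0.0141, 0.0046]
tool_rot: [0.0, 0.998, -0.058, -0.0]
contact_force: [0.0, 0.7, 0.0]
gripper_width: 0.5
```

```bash
python3 - <<'E'
from station import bot
print([x for x in dir(bot) if x[0]!='_'], bot.finger_overhang); print(bot.get_obs())
E
```

```text
['PlanningError', 'calibration', 'finger_overhang', 'get_obs', 'hand_in', 'read_camera'] 0.022
{'t': 5.3667, 'q': array([ 0.05106806,  0.46807575, -0.26580049,  2.23422606,  0.26579397,
        0.46804728, -2.11165079]), 'joint_vel': array([ 0.00159142, -0.00256293, -0.00295101, -0.00039212, -0.00387806,
        0.00627319,  0.00232948]), 'joint_torque': array([-2.34043115e-02, -4.42861211e+01, -1.72189929e+00, -1.37498778e+01,
        2.46927707e-02, -4.63440211e-02, -1.82255195e-02]), 'eef_pos': array([0.44245064, 0.01410341, 0.00459804]), 'tool_rot': array([ 2.86455057e-05,  9.98341284e-01, -5.75730960e-02, -1.34381977e-04]), 'contact_force': array([0.0409776 , 0.74154717, 0.01352052]), 'torque': array([-0.02775863, -0.03258561, -0.04927842]), 'gripper_width': 0.5000097659648628}
```

```bash
python3 - <<'E'
from h import *
im=bot.read_camera("scene")[...,::-1]; cv2.imwrite("pics/s3.png",cv2.resize(im[220:270,280:340],(720,600),interpolation=cv2.INTER_CUBIC))
for z in (0,.01,.02): print(z,cast("scene",[[316,244],[301,252.5]],z).round(4).tolist())
print(cast("top",[[277,283]],0), proj("scene",[[.4425,.0141,.0046]]), proj("top",[[.4425,.0141,.0046]]))
E
```

```text
0 [[0.4407, -0.0263], [0.4475, 0.027]]
0.01 [[0.435, -0.0193], [0.4418, 0.0334]]
0.02 [[0.4293, -0.0123], [0.436, 0.0399]]
[[ 0.34426345 -0.00799596]] [[305.63151809 249.99802818]] [[270.34650288 250.72963643]]
```

View pics/s3.png

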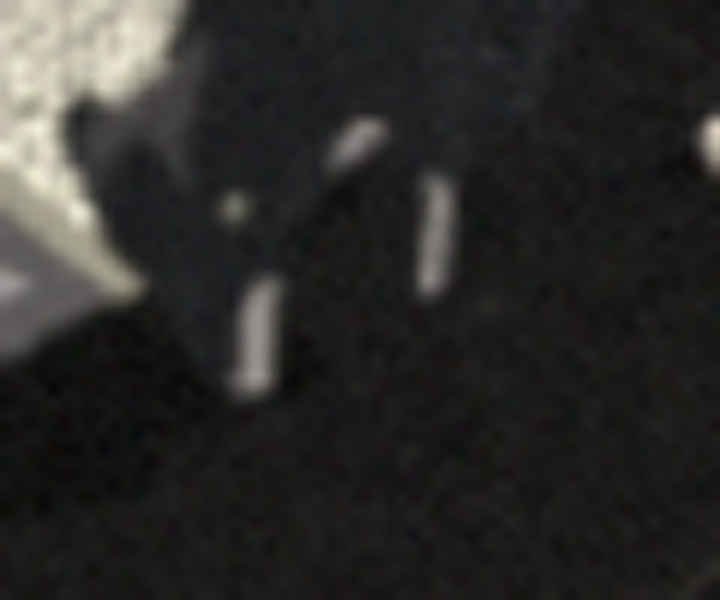

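>>> {"op": "drive_tool", "data": {"increments": "0 0 -0.002 0; 0 0 0 0"}}

```text
t: 5.58
eef_pos: [0.4425, 0.0141, 0.0026]
tool_rot: [0.0, 0.998, -0.058, -0.0]
contact_force: [-0.3, -0.1, 0.2]
gripper_width: 0.508
```

>>> {"op": "drive_tool", "data": {"increments": "0 0 -0.002 0; 0 0 0 0"}}

```text
t: 5.75
eef_pos: [0.4424, 0.0141, 0.0005]
tool_rot: [0.0, 0.998, -0.058, -0.0]
contact_force: [0.1, -0.9, 0.8]
gripper_width: 0.499
```

>>> {"op": "drive_tool", "data": {"increments": "0 0 -0.002 0; 0 0 0 0"}}

```text
t: 5.92
eef_pos: [0.4424, 0.0141, -0.0015]
tool_rot: [0.0, 0.998, -0.058, -0.0]
contact_force: [-0.6, 0.3, 0.4]
gripper_width: 0.497
```

```bash
python3 - <<'E'
from h import *
im=grab("scene",6)[...,::-1][215:275,270:350]; im=np.clip(255*(im/255)**.45,0,255).astype(np.uint8); cv2.imwrite("pics/s4.png",cv2.resize(im,(800,600),interpolation=cv2.INTER_CUBIC))
E
```

```text
(no output)
```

View pics/s4.png

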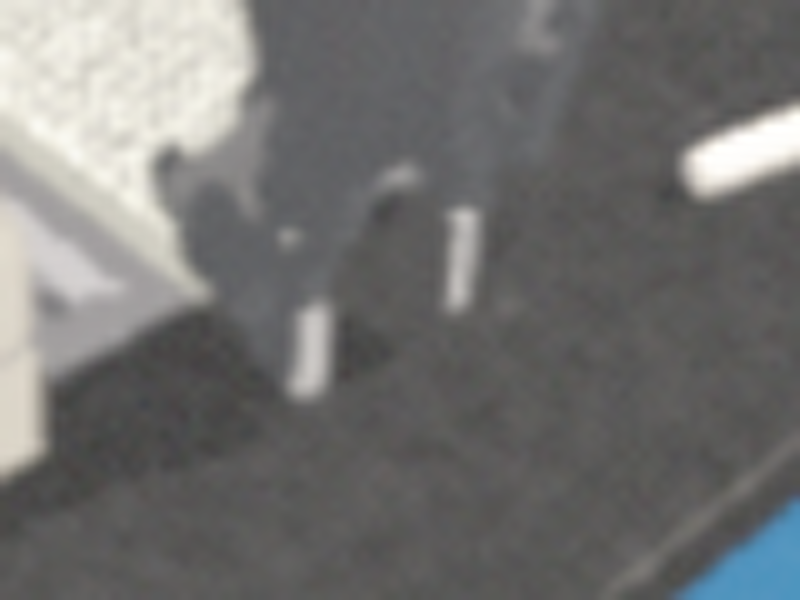

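>>> {"op": "drive_tool", "data": {"increments": "0 0 -0.002 0; 0 0 0 0"}}

```text
t: 6.38
eef_pos: [0.4425, 0.0141, -0.0034]
tool_rot: [0.0, 0.998, -0.058, -0.0]
contact_force: [-0.3, 0.3, 0.1]
gripper_width: 0.497
```

>>> {"op": "drive_tool", "data": {"increments": "0 0 -0.002 0; 0 0 0 0"}}

```text
t: 6.55
eef_pos: [0.4424, 0.0141, -0.0055]
tool_rot: [0.0, 0.998, -0.058, -0.0]
contact_force: [0.1, -0.0, -0.5]
gripper_width: 0.501
```

>>> {"op": "drive_tool", "data": {"increments": "0 0 -0.002 0; 0 0 0 0"}}

```text
t: 6.72
eef_pos: [0.4424, 0.0141, -0.0075]
tool_rot: [0.0, 0.998, -0.058, -0.0]
contact_force: [0.6, 0.6, 0.7]
gripper_width: 0.501
```

>>> {"op": "drive_tool", "data": {"increments": "0 0 -0.002 0; 0 0 0 0"}}

```text
t: 6.88
eef_pos: [0.4424, 0.0141, -0.0095]
tool_rot: [0.0, 0.998, -0.058, -0.0]
contact_force: [0.0, 0.2, -0.1]
gripper_width: 0.502
```

>>> {"op": "drive_tool", "data": {"increments": "0 0 -0.002 0; 0 0 0 0"}}

```text
t: 7.05
eef_pos: [0.4424, 0.0141, -0.0114]
tool_rot: [0.0, 0.998, -0.058, -0.0]
contact_force: [0.3, -0.3, 0.6]
gripper_width: 0.502
```

>>> {"op": "drive_tool", "data": {"increments": "0 0 -0.002 0; 0 0 0 0"}}

```text
t: 7.22
eef_pos: [0.4425, 0.0141, -0.0134]
tool_rot: [0.0, 0.998, -0.058, -0.0]
contact_force: [1.2, 0.3, -0.0]
gripper_width: 0.498
```

```bash
python3 - <<'E'
from h import *
im=grab("scene",4)[...,::-1][215:275,270:350]; im=np.clip(255*(im/255)**.45,0,255).astype(np.uint8); cv2.imwrite("pics/s5.png",cv2.resize(im,(800,600),interpolation=cv2.INTER_CUBIC))
E
```

```text
(no output)
```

View pics/s5.png

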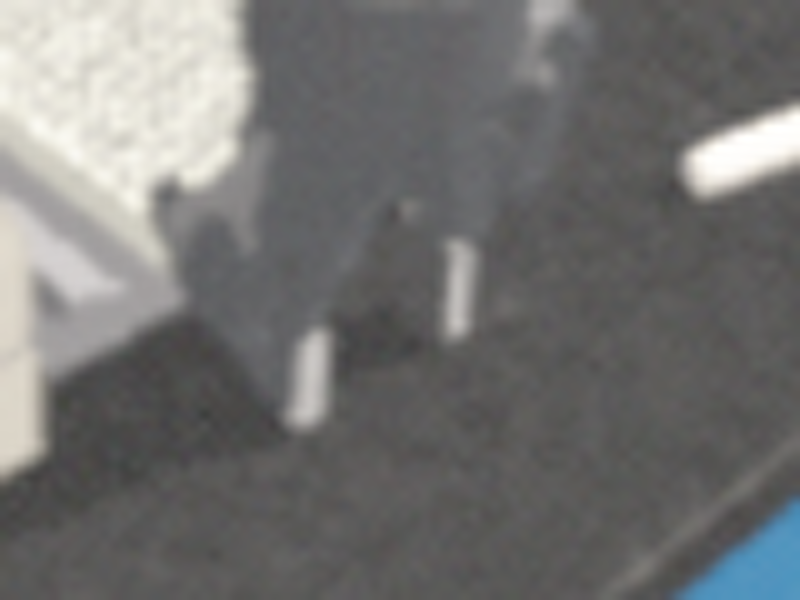

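>>> {"op": "drive_tool", "data": {"increments": "0 0 -0.0015 0; 0 0 0 0"}}

```text
t: 7.58
eef_pos: [0.4425, 0.0141, -0.0148]
tool_rot: [0.0, 0.998, -0.058, -0.0]
contact_force: [-1.0, -0.6, -0.4]
gripper_width: 0.499
```

>>> {"op": "drive_tool", "data": {"increments": "0 0 -0.0015 0; 0 0 0 0"}}

```text
t: 7.75
eef_pos: [0.4426, 0.0141, -0.0154]
tool_rot: [0.0, 0.998, -0.058, 0.0]
contact_force: [-3.4, -0.5, 16.6]
gripper_width: 0.499
```

>>> {"op": "drive_tool", "data": {"increments": "0 0 0.02 0; 0 0 0.03 0; 0 0 0 0; 0 0 0 0"}}

```text
t: 8.08
eef_pos: [0.4439, 0.0141, 0.035]
tool_rot: [-0.0, 0.998, -0.058, 0.002]
contact_force: [1.0, -0.2, -0.2]
gripper_width: 0.505
```

```bash
python3 - <<'E'
from h import *
for n,(x0,y0,x1,y1) in (("scene",(240,170,340,245)),("top",(190,160,350,280))):
    im=grab(n,3)[...,::-1]; cv2.imwrite(f"pics/{n}6.png",cv2.resize(im[y0:y1,x0:x1],(800,600),interpolation=cv2.INTER_CUBIC))
E
```

```text
[ WARN:0@5.534] global loadsave.cpp:1063 imwrite_ Unsupported depth image for selected encoder is fallbacked to CV_8U.
```

View pics/scene6.png

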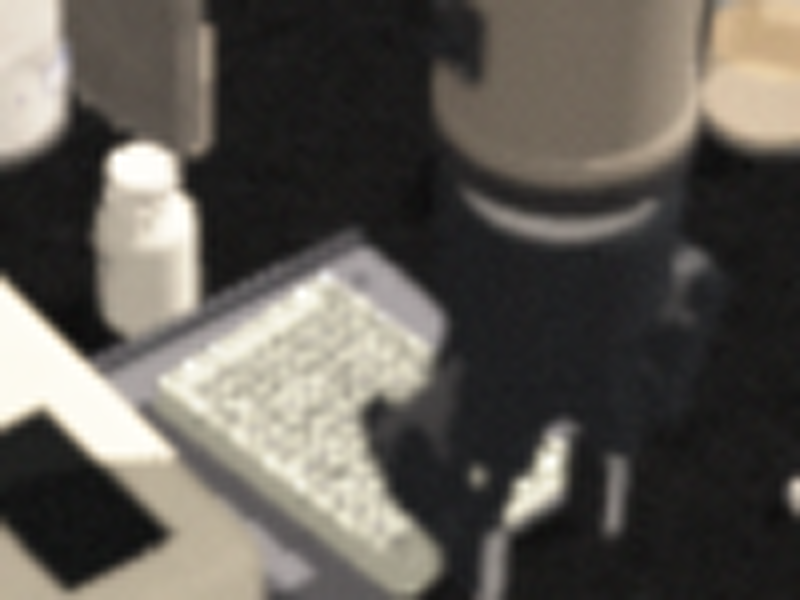

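View pics/top6.png

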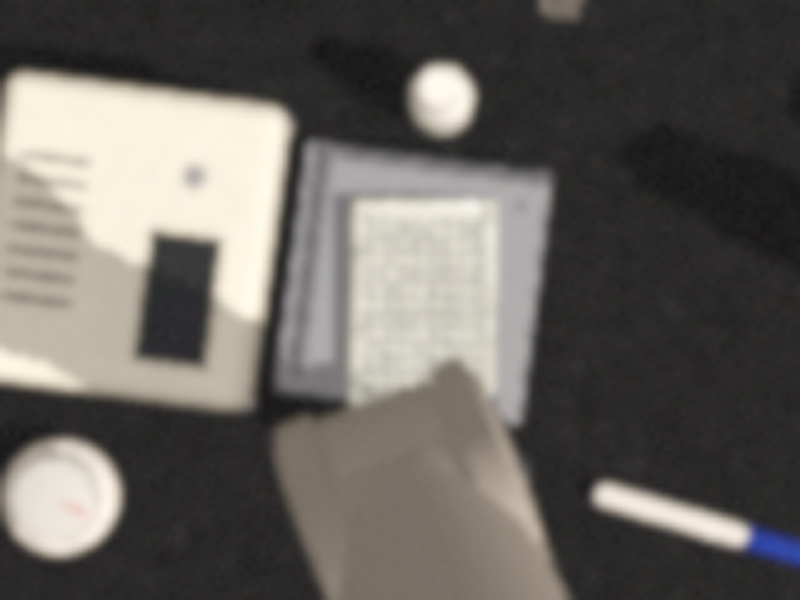

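Nothing moved: the plate is still at the same pixels. The tips touched the bench at a reported TCP z of -0.015, and the image-based estimate of the tip height (+14.4 mm above the TCP) agrees. So at this opening the tip is at z = TCP z + 0.015, which doesn't match the stated overhang, and I'll use the measured value. Next I lower the tips to 31.5 mm and start the side push.

>>> {"op": "drive_tool", "data": {"increments": "0 0 -0.0185 0; 0 0 0 0; 0 0 0 0; 0.004 -0.0005 0 0; 0.004 -0.0005 0 0; 0 0 0 0; 0 0 0 0"}}

```text
t: 8.97
eef_pos: [0.4514, 0.0131, 0.0157]
tool_rot: [-0.0, 0.998, -0.058, 0.001]
contact_force: [-0.2, 0.4, -1.2]
gripper_width: 0.499
```

>>> {"op": "drive_tool", "data": {"increments": "0.002 -0.0002 0 0; 0.002 -0.0002 0 0; 0.002 -0.0002 0 0; 0 0 0 0; 0 0 0 0"}}

```text
t: 9.38
eef_pos: [0.4567, 0.0125, 0.0153]
tool_rot: [-0.0, 0.998, -0.058, 0.0]
contact_force: [-0.1, -0.8, 0.2]
gripper_width: 0.499
```

```bash
python3 - <<'E'
from h import *
for n,(x0,y0,x1,y1) in (("scene",(240,170,340,245)),):
    im=grab(n,2)[...,::-1].astype(np.uint8); cv2.imwrite(f"pics/{n}7.png",cv2.resize(im[y0:y1,x0:x1],(800,600),interpolation=cv2.INTER_CUBIC))
E
```

```text
(no output)
```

View pics/scene7.png

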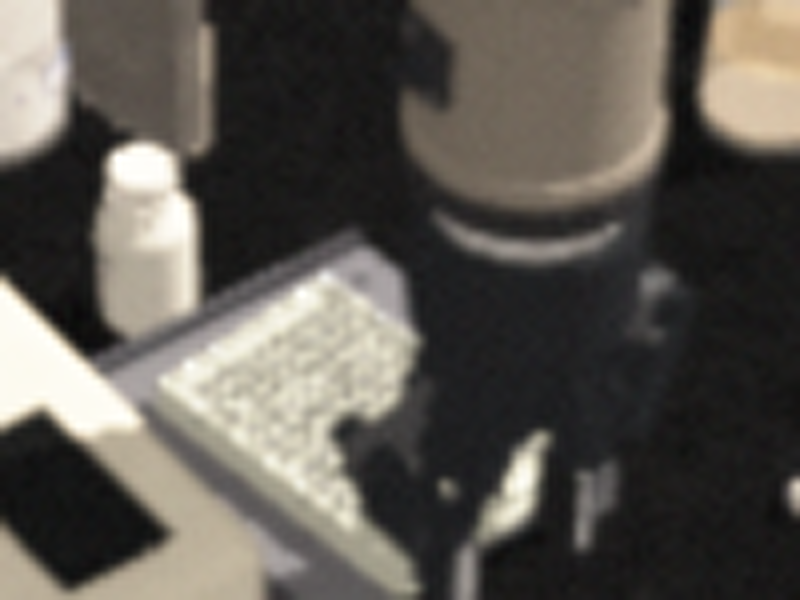

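The plate has not been touched yet. I continue and raise the tips 1 mm, since the tip is at about 30 mm.

>>> {"op": "drive_tool", "data": {"increments": "0.002 -0.0002 0.001 0; 0.002 -0.0002 0 0; 0.002 -0.0002 0 0; 0 0 0 0; 0 0 0 0"}}

```text
t: 9.9
eef_pos: [0.4628, 0.0119, 0.0163]
tool_rot: [-0.0, 0.998, -0.058, 0.0]
contact_force: [0.6, -0.9, 0.3]
gripper_width: 0.497
```

>>> {"op": "drive_tool", "data": {"increments": "0.002 -0.0002 0 0; 0.002 -0.0002 0 0; 0.002 -0.0002 0 0; 0 0 0 0; 0 0 0 0"}}

```text
t: 10.32
eef_pos: [0.4688, 0.0113, 0.0163]
tool_rot: [-0.0, 0.998, -0.058, 0.0]
contact_force: [0.7, -0.1, 0.7]
gripper_width: 0.502
```

```bash
python3 - <<'E'
from h import *
for n,(x0,y0,x1,y1) in (("scene",(240,170,340,245)),("top",(230,170,330,245))):
    im=grab(n,2)[...,::-1].astype(np.uint8); cv2.imwrite(f"pics/{n}8.png",cv2.resize(im[y0:y1,x0:x1],(800,600),interpolation=cv2.INTER_CUBIC))
E
```

```text
(no output)
```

View pics/scene8.png

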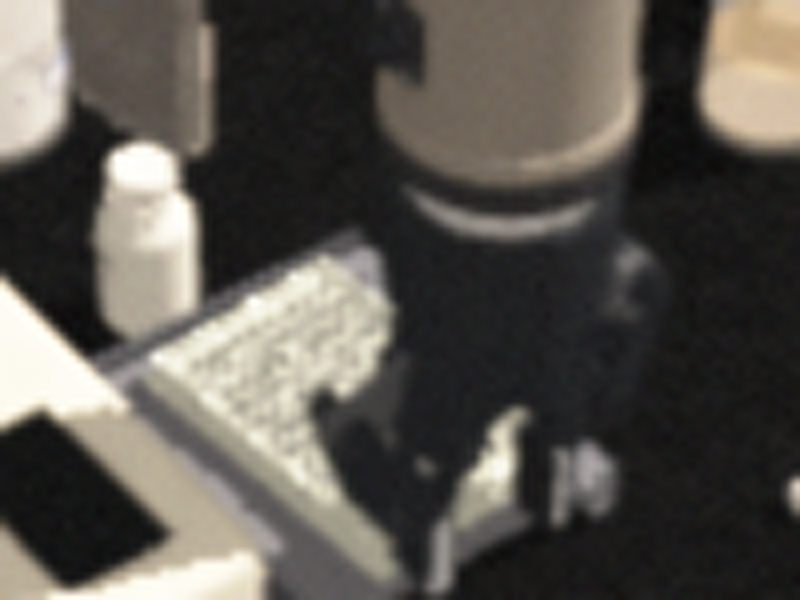

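View pics/top8.png

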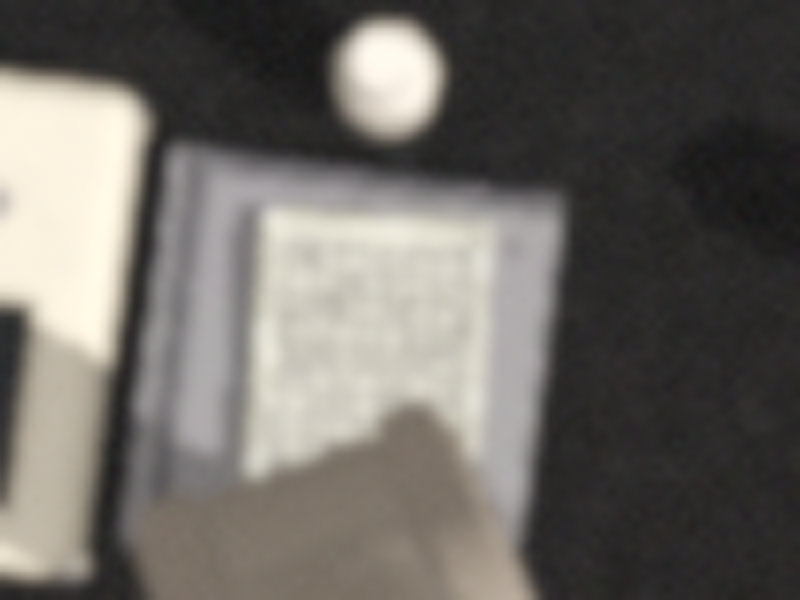

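The plate has moved toward the side stop and is turning square. About 5–8 mm remain, so I continue in small steps and watch the force.

>>> {"op": "drive_tool", "data": {"increments": "0.002 -0.0002 0 0; 0.002 -0.0002 0 0; 0 0 0 0; 0 0 0 0"}}

```text
t: 10.85
eef_pos: [0.4729, 0.0109, 0.0164]
tool_rot: [-0.0, 0.998, -0.058, 0.0]
contact_force: [0.5, 0.2, 0.8]
gripper_width: 0.501
```

>>> {"op": "drive_tool", "data": {"increments": "0.0015 -0.0002 0 0; 0.0005 0 0 0; 0 0 0 0"}}

```text
t: 11.1
eef_pos: [0.4747, 0.0107, 0.0163]
tool_rot: [-0.0, 0.998, -0.058, 0.0]
contact_force: [-0.1, 0.0, 0.3]
gripper_width: 0.499
```

>>> {"op": "drive_tool", "data": {"increments": "0.001 -0.0001 0 0; 0 0 0 0; 0 0 0 0"}}

```text
t: 11.35
eef_pos: [0.4757, 0.0106, 0.0163]
tool_rot: [-0.0, 0.998, -0.058, 0.0]
contact_force: [-0.2, -0.7, 0.0]
gripper_width: 0.499
```

>>> {"op": "drive_tool", "data": {"increments": "0.001 -0.0001 0 0; 0 0 0 0; 0 0 0 0"}}

```text
t: 11.6
eef_pos: [0.4767, 0.0105, 0.0163]
tool_rot: [0.0, 0.998, -0.058, 0.0]
contact_force: [-0.2, -0.5, 0.9]
gripper_width: 0.497
```

```bash
python3 - <<'E'
from h import *
o=bot.get_obs()
for n,(x0,y0,x1,y1) in (("top",(230,170,330,245)),):
    im=grab(n,3); np.save("t9.npy",im); im=im[...,::-1].astype(np.uint8); cv2.imwrite(f"pics/{n}9.png",cv2.resize(im[y0:y1,x0:x1],(800,600),interpolation=cv2.INTER_CUBIC))
E
```

```text
(no output)
```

View pics/top9.png

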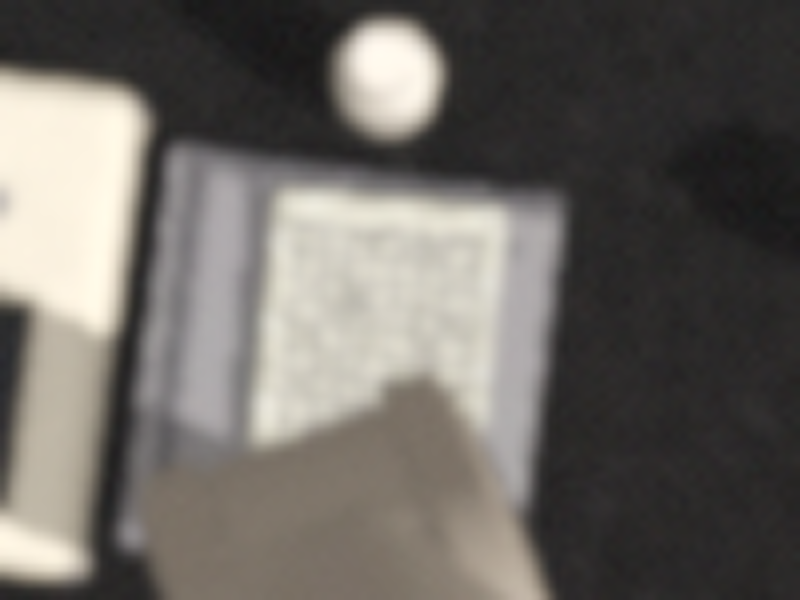

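The plate is almost at the side stop and nearly square. I push on until the force rises.

>>> {"op": "drive_tool", "data": {"increments": "0.001 -0.0001 0 0; 0 0 0 0; 0 0 0 0"}}

```text
t: 12.0
eef_pos: [0.4776, 0.0104, 0.0163]
tool_rot: [0.0, 0.998, -0.058, -0.0]
contact_force: [-0.1, -1.4, 0.6]
gripper_width: 0.5
```

>>> {"op": "drive_tool", "data": {"increments": "0.001 -0.0001 0 0; 0 0 0 0; 0 0 0 0"}}

```text
t: 12.25
eef_pos: [0.4782, 0.0104, 0.0162]
tool_rot: [0.0, 0.998, -0.057, -0.0]
contact_force: [-1.5, 0.5, -0.2]
gripper_width: 0.501
```

>>> {"op": "drive_tool", "data": {"increments": "0.001 -0.0001 0 0; 0 0 0 0; 0 0 0 0"}}

```text
t: 12.5
eef_pos: [0.4789, 0.0105, 0.0162]
tool_rot: [-0.0, 0.998, -0.057, -0.001]
contact_force: [-3.4, 3.0, 2.3]
gripper_width: 0.5
```

>>> {"op": "drive_tool", "data": {"increments": "0.001 -0.0001 0 0; 0 0 0 0; 0 0 0 0"}}

```text
t: 12.75
eef_pos: [0.4794, 0.0106, 0.0161]
tool_rot: [0.0, 0.998, -0.057, -0.001]
contact_force: [-6.6, 2.4, 2.9]
gripper_width: 0.496
```

```bash
cat >> h.py <<'E'
A=np.radians(83.4)+.0025
EX=np.array([np.cos(A),np.sin(A)]); EY=np.array([-EX[1],EX[0]])
def platemeas(im,box=(245,185,305,255)):
    up,g,d=masks(im); m=np.zeros(g.shape,np.uint8); x0,y0,x1,y1=box; m[y0*4:y1*4,x0*4:x1*4]=255
    p=cv2.morphologyEx(((d>5)&(g>110)).astype(np.uint8)*m,cv2.MORPH_OPEN,np.ones((7,7)))
    _,w,_=sides(p,"top",.038); return four(w,A,.25)
E
python3 - <<'E'
from h import *
im=grab("top",4)
print(platemeas(im)); print(bot.get_obs()["contact_force"])
cv2.imwrite("pics/top10.png",cv2.resize(im[170:245,230:330,::-1].astype(np.uint8),(800,600),interpolation=cv2.INTER_CUBIC))
E
```

```text
{'+x': (np.float64(148.7), np.float32(0.2959), np.float64(0.48), 24), '-y': (np.float64(-613.6), np.float32(0.0078), np.float64(0.35), 99), '+y': (np.float64(-429.3), np.float32(0.1283), np.float64(0.0), 111)}
[-5.02975832  2.88965249  3.15468338]
```

View pics/top10.png

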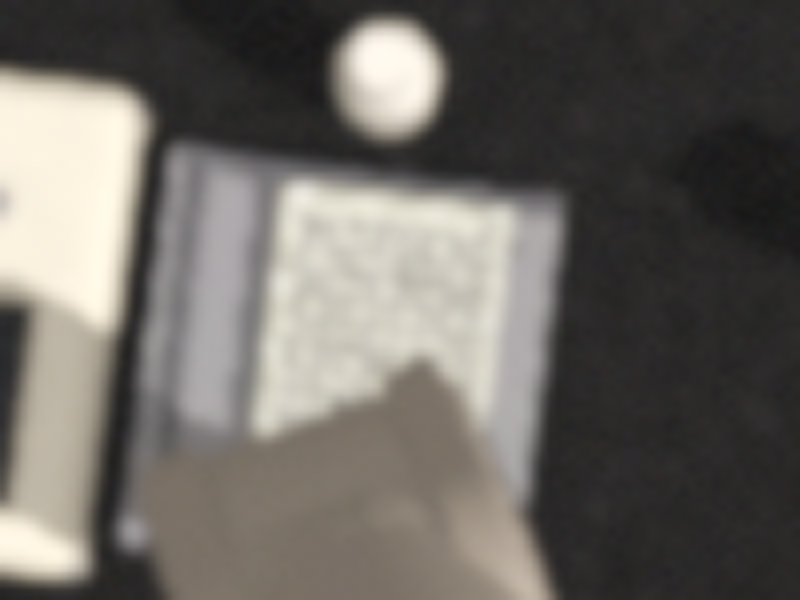

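The plate lies flat on the side stop: its far edge is 0.008 rad from square and the force built up on contact. Next I back off, lift, turn a quarter and move to the front side for the rear push.

>>> {"op": "drive_tool", "data": {"increments": "-0.012 0.0014 0 0; -0.008 0.001 0 0; 0 0 0.0375 0; 0 0 0.0375 0; 0 0 0 0.1124; 0 0 0 0.1124; 0 -0.01 0 0.1124; 0 -0.01 0 0.1124; 0.01 -0.01 0 0.1124; 0.01 -0.01 0 0.1124; 0.01 -0.01 0 0.1124; 0.01 -0.01 0 0.1124"}}

```text
t: 13.95
eef_pos: [0.5015, -0.0486, 0.0915]
tool_rot: [0.0, 0.923, 0.384, 0.001]
contact_force: [0.2, 0.3, -0.2]
gripper_width: 0.501
```

>>> {"op": "drive_tool", "data": {"increments": "0.01 -0.01 0 0.1124; 0.01 -0.01 0 0.1124; 0.01 0 0 0.1124; 0.01 0 0 0.1124; 0 0 0 0.1124; 0 0 0 0.1124; 0 0 0 0; 0 0 0 0"}}

```text
t: 14.62
eef_pos: [0.5407, -0.068, 0.0912]
tool_rot: [0.0, 0.747, 0.665, 0.0]
contact_force: [-0.1, 0.4, 0.2]
gripper_width: 0.5
```

```bash
python3 - <<'E'
from h import *
o=bot.get_obs(); q=o["tool_rot"]; print(o["eef_pos"],2*np.arctan2(q[2],q[1]), o["contact_force"], o["q"].round(2))
p=o["eef_pos"][:2]; print("frame",p@EX,p@EY, A)
im=grab("top",3)
cv2.imwrite("pics/top11.png",cv2.resize(im[170:245,230:330,::-1].astype(np.uint8),(800,600),interpolation=cv2.INTER_CUBIC))
im=grab("scene",2)
cv2.imwrite("pics/scene11.png",cv2.resize(im[170:245,240:340,::-1].astype(np.uint8),(800,600),interpolation=cv2.INTER_CUBIC))
E
```

```text
[ 0.54069784 -0.06798796  0.09124741] 1.4542196154374067 [-0.05230245  0.36268497  0.19956499] [ 0.51  0.5  -0.64  1.94  0.4   0.82 -0.46]
frame -0.006753425208068303 -0.5449136744967928 1.4581045961632708
```

View pics/top11.png

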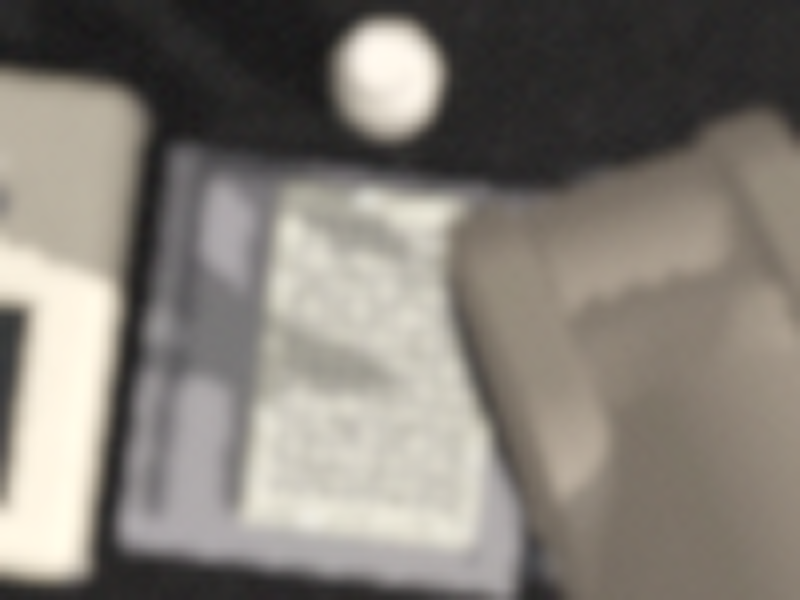

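View pics/scene11.png

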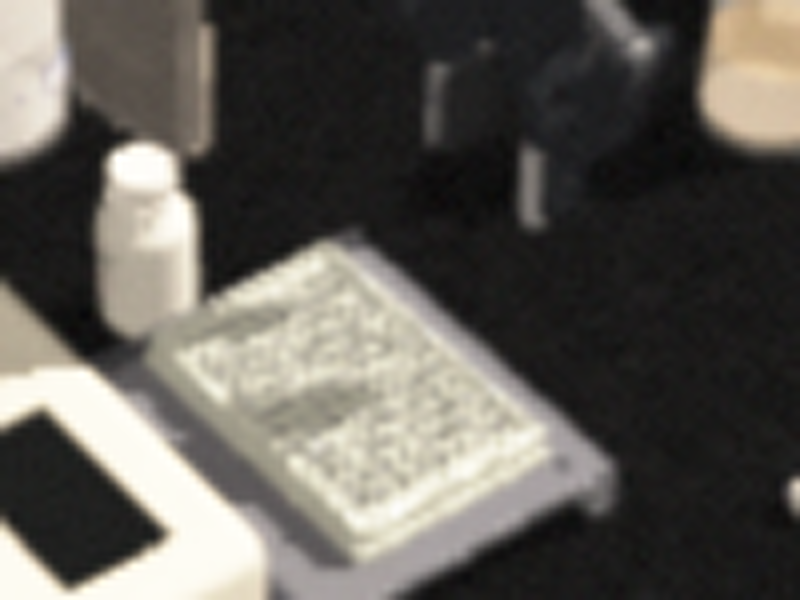

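The plate sits square on the side stop with a gap of about 20 mm to the rear bar. The tool is above the front end of the bed. I lower it and push toward the rear.

>>> {"op": "drive_tool", "data": {"increments": "0 0 -0.035 0; 0 0 -0.03 0; 0 0 -0.0095 0; 0 0 0 0; 0 0 0 0; 0.0005 0.004 0 0; 0.0005 0.004 0 0; 0.0005 0.004 0 0; 0 0 0 0; 0 0 0 0"}}

```text
t: 15.7
eef_pos: [0.5425, -0.055, 0.0175]
tool_rot: [0.0, 0.745, 0.667, 0.0]
contact_force: [0.0, -0.2, 1.2]
gripper_width: 0.501
```

```bash
python3 - <<'E'
from h import *
o=bot.get_obs(); p=o["eef_pos"][:2]; print("frame",p@EX,p@EY,o["eef_pos"])
for z in(.033,.042): 
    w=cast("top",[[290.9,225],[260.6,234]],z); print(w@EX,w@EY)
im=grab("scene",2)
cv2.imwrite("pics/scene12.png",cv2.resize(im[170:245,240:340,::-1].astype(np.uint8),(800,600),interpolation=cv2.INTER_CUBIC))
E
```

```text
frame 0.006378544407381384 -0.5452729717742199 [ 0.5425316  -0.05497969  0.01745946]
[0.01271604 0.09947562] [-0.52348846 -0.48495407]
[0.01316109 0.0992912 ] [-0.52320175 -0.48494694]
```

View pics/scene12.png

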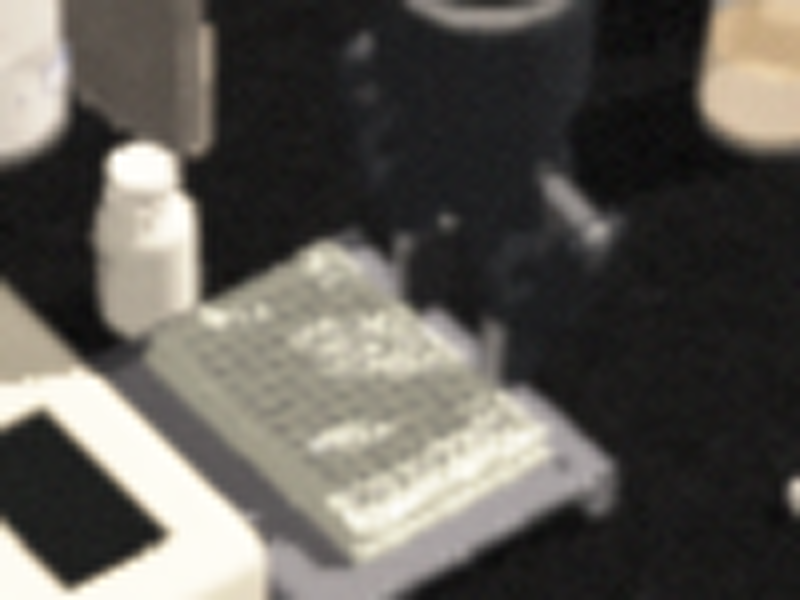

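>>> {"op": "drive_tool", "data": {"increments": "0.0005 0.004 -0.001 0; 0.0005 0.004 0 0; 0.0005 0.004 0 0; 0.0005 0.004 0 0; 0.0005 0.004 0 0; 0 0 0 0; 0 0 0 0"}}

```text
t: 16.38
eef_pos: [0.5446, -0.0346, 0.0157]
tool_rot: [-0.0, 0.745, 0.667, 0.0]
contact_force: [0.5, 0.2, -0.2]
gripper_width: 0.496
```

```bash
python3 - <<'E'
from h import *
o=bot.get_obs(); p=o["eef_pos"][:2]; print("frame",p@EX,p@EY,o["eef_pos"])
for n,(x0,y0) in (("scene",(240,170)),("top",(230,170))):
    im=grab(n,2); cv2.imwrite(f"pics/{n}13.png",cv2.resize(im[y0:y0+75,x0:x0+100,::-1].astype(np.uint8),(800,600),interpolation=cv2.INTER_CUBIC))
E
```

```text
frame 0.02683253514358589 -0.5450532674412182 [ 0.54461341 -0.03463074  0.01571613]
```

View pics/scene13.png

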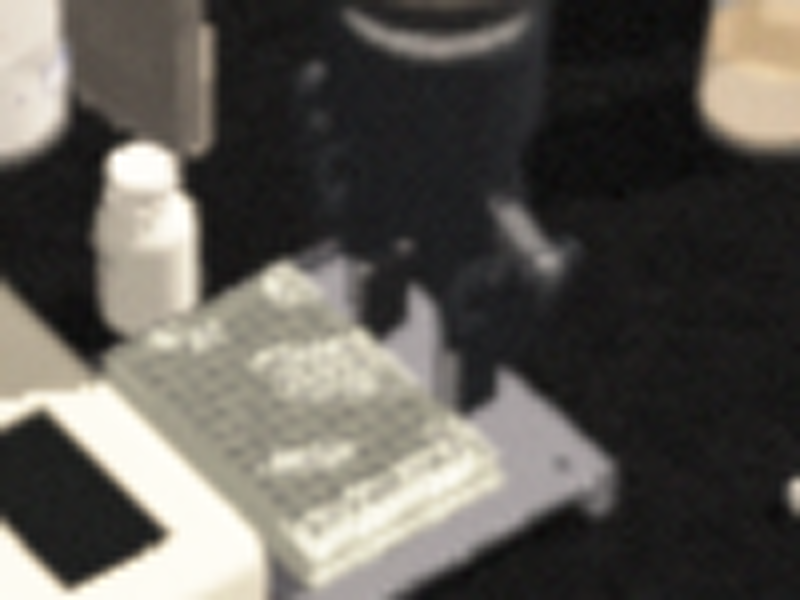

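View pics/top13.png

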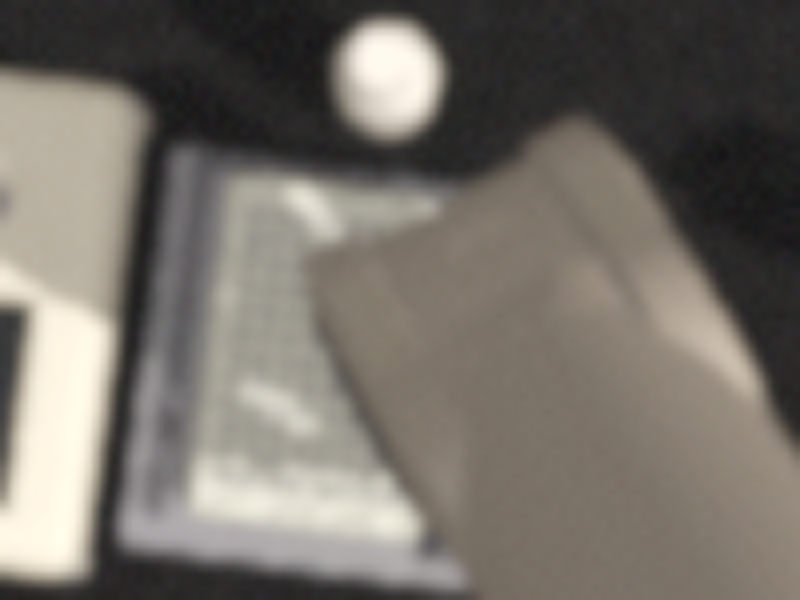

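The push works: the plate is still square and the carrier hasn't moved. Roughly 8–11 mm are left to the rear bar, so I go finer.

>>> {"op": "drive_tool", "data": {"increments": "0.0002 0.002 0.0005 0; 0.0002 0.002 0 0; 0.0002 0.002 0 0; 0 0 0 0; 0 0 0 0"}}

```text
t: 17.0
eef_pos: [0.5452, -0.0292, 0.0163]
tool_rot: [-0.0, 0.746, 0.666, 0.0]
contact_force: [0.4, -0.0, 0.7]
gripper_width: 0.498
```

>>> {"op": "drive_tool", "data": {"increments": "0.0001 0.001 0 0; 0 0 0 0; 0 0 0 0"}}

```text
t: 17.25
eef_pos: [0.5453, -0.0285, 0.0163]
tool_rot: [0.0, 0.746, 0.666, 0.0]
contact_force: [-0.0, 0.5, -0.6]
gripper_width: 0.502
```

>>> {"op": "drive_tool", "data": {"increments": "0.0001 0.001 0 0; 0 0 0 0; 0 0 0 0"}}

```text
t: 17.5
eef_pos: [0.5454, -0.0274, 0.0163]
tool_rot: [0.0, 0.746, 0.666, 0.0]
contact_force: [0.6, 0.4, -1.0]
gripper_width: 0.501
```

>>> {"op": "drive_tool", "data": {"increments": "0.0001 0.001 0 0; 0 0 0 0; 0 0 0 0"}}

```text
t: 17.75
eef_pos: [0.5455, -0.0264, 0.0163]
tool_rot: [-0.0, 0.746, 0.666, 0.0]
contact_force: [-0.2, -0.7, 0.7]
gripper_width: 0.504
```

>>> {"op": "drive_tool", "data": {"increments": "0.0001 0.001 0 0; 0 0 0 0; 0 0 0 0"}}

```text
t: 18.0
eef_pos: [0.5456, -0.0254, 0.0163]
tool_rot: [-0.0, 0.746, 0.666, 0.0]
contact_force: [0.9, -0.6, 0.4]
gripper_width: 0.503
```

```bash
python3 - <<'E'
from h import *
o=bot.get_obs(); p=o["eef_pos"][:2]; print("frame",p@EX,p@EY,o["eef_pos"])
for n,(x0,y0) in (("scene",(240,170)),("top",(230,170))):
    im=grab(n,2); cv2.imwrite(f"pics/{n}14.png",cv2.resize(im[y0:y0+75,x0:x0+100,::-1].astype(np.uint8),(800,600),interpolation=cv2.INTER_CUBIC))
E
```

```text
frame 0.03609735676115275 -0.5449708111432388 [ 0.54557333 -0.02541541  0.0162957 ]
```

View pics/top14.png

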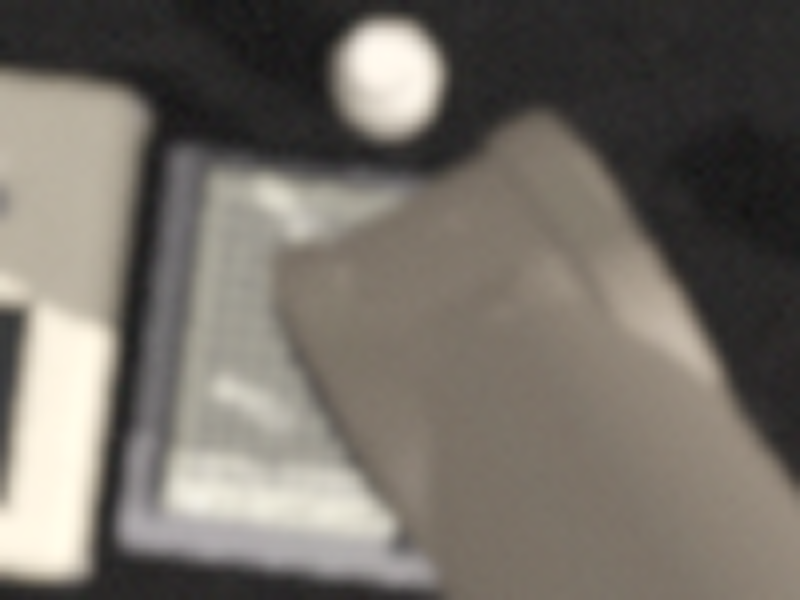

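>>> {"op": "drive_tool", "data": {"increments": "0.0001 0.001 0 0; 0 0 0 0; 0 0 0 0"}}

```text
t: 18.45
eef_pos: [0.5455, -0.0251, 0.0162]
tool_rot: [0.0, 0.746, 0.666, -0.0]
contact_force: [0.2, -1.8, 0.7]
gripper_width: 0.496
```

>>> {"op": "drive_tool", "data": {"increments": "0.0001 0.001 0 0; 0 0 0 0; 0 0 0 0"}}

```text
t: 18.7
eef_pos: [0.5455, -0.0245, 0.0162]
tool_rot: [0.0, 0.746, 0.666, -0.001]
contact_force: [-2.0, -5.5, 0.7]
gripper_width: 0.506
```

The force reached 5.5 N against the rear stop, so contact is made. I back off, lift and move out in front of the lip to look.

>>> {"op": "drive_tool", "data": {"increments": "-0.001 -0.01 0 0; -0.002 -0.015 0 0; -0.0035 -0.03 0.02 0; -0.0035 -0.03 0.02 0; -0.001 -0.012 0 0; 0 0 0 0; 0 0 0 0"}}

```text
t: 19.28
eef_pos: [0.5347, -0.1204, 0.0561]
tool_rot: [-0.0, 0.746, 0.666, 0.001]
contact_force: [-0.1, 0.5, 0.3]
gripper_width: 0.5
```

```bash
python3 - <<'E'
from h import *
o=bot.get_obs(); p=o["eef_pos"][:2]; print("frame",p@EX,p@EY,o["eef_pos"])
print("bottle_a",cast("top",[[372,208]],.134),cast("top",[[360,210]],.02))
im=grab("top",5); np.save("t15.npy",im); print(platemeas(im,(248,188,300,250)))
up,g,d=masks(im); m=np.zeros(g.shape,np.uint8); m[184*4:255*4,244*4:310*4]=255
for th in (80,104,125):
    _,w,_=sides(cv2.morphologyEx((g>th).astype(np.uint8)*m,cv2.MORPH_OPEN,np.ones((7,7))),"top",.030); print(th,four(w,A,.25))
for n,(x0,y0) in (("scene",(240,170)),("top",(230,170))):
    im=grab(n,2); cv2.imwrite(f"pics/{n}15.png",cv2.resize(im[y0:y0+75,x0:x0+100,::-1].astype(np.uint8),(800,600),interpolation=cv2.INTER_CUBIC))
E
```

```text
frame -0.05952979963855405 -0.5448897350162166 [ 0.53473918 -0.12042688  0.05608943]
bottle_a [[ 0.57004302 -0.26579223]] [[ 0.57134731 -0.25749497]]
{'-x': (np.float64(44.3), np.float32(0.0376), np.float64(0.32), 68), '+x': (np.float64(133.7), np.float32(-0.0132), np.float64(0.28), 87), '-y': (np.float64(-613.0), np.float32(-0.0056), np.float64(0.22), 61), '+y': (np.float64(-481.5), np.float32(-0.0195), np.float64(0.22), 61)}
80 {'-x': (np.float64(-4.7), np.float32(-0.0005), np.float64(0.21), 75), '+x': (np.float64(148.5), np.float32(-0.0087), np.float64(0.23), 92), '-y': (np.float64(-616.9), np.float32(0.0082), np.float64(0.21), 78), '+y': (np.float64(-465.2), np.float32(-0.0026), np.float64(0.25), 102)}
104 {'-x': (np.float64(-3.1), np.float32(0.003), np.float64(0.23), 68), '+x': (np.float64(146.6), np.float32(-0.009), np.float64(0.32), 85), '-y': (np.float64(-614.6), np.float32(0.0125), np.float64(0.28), 87), '+y': (np.float64(-466.9), np.float32(-0.0025), np.float64(0.29), 100)}
125 {'-x': (np.float64(-1.7), np.float32(0.0042), np.float64(0.24), 64), '+x': (np.float64(134.5), np.float32(-0.003), np.float64(0.22), 85), '-y': (np.float64(-612.7), np.float32(0.0087), np.float64(0.26), 83), '+y': (np.float64(-468.4), np.float32(-0.0046), np.float64(0.31), 98)}
```

View pics/top15.png

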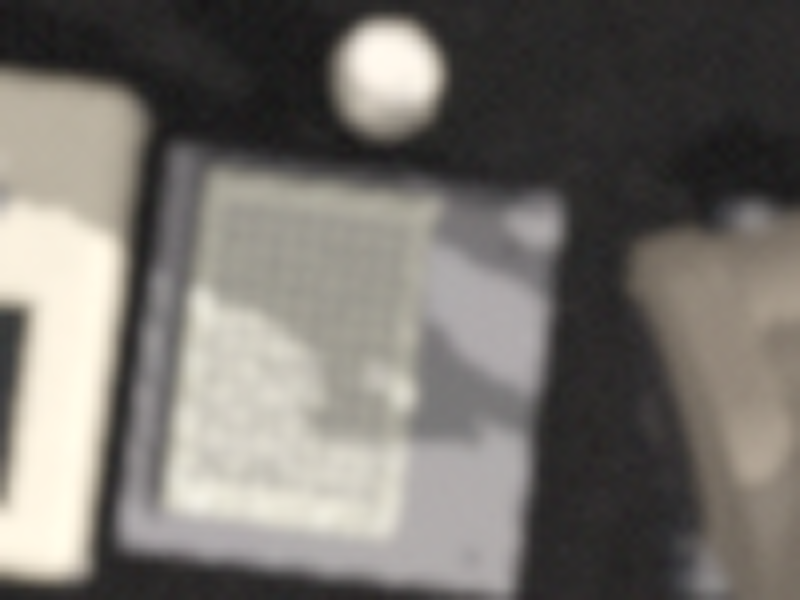

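View pics/scene15.png

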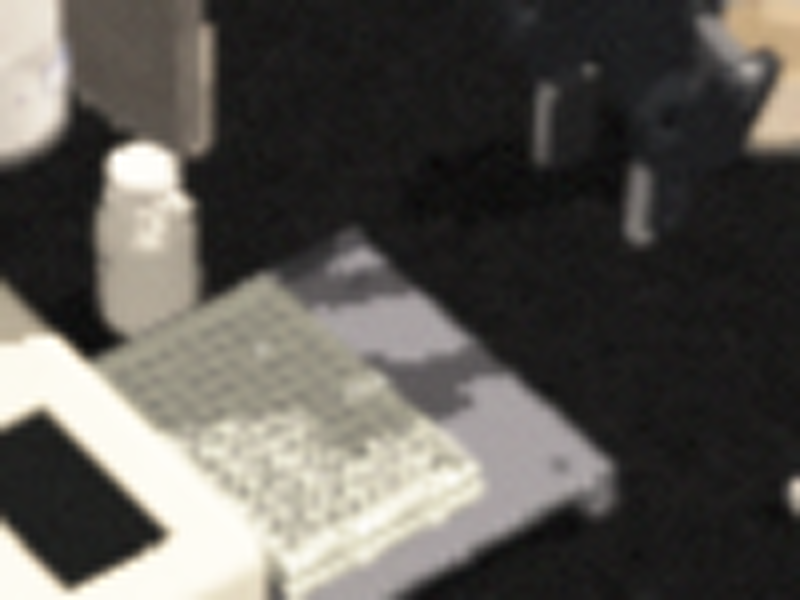

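Measured plate centre is (89.0, -547.2) mm against a seat of about (88, -546) mm, and it is within about 0.01 rad of square. Arm shadows disturb some of the edges. To confirm the side contact after the slide, I'll do a light touch on the +y side again. It should meet resistance at the same tool position as before, y' = -475 mm.

>>> {"op": "drive_tool", "data": {"increments": "0 0 0.035 0; -0.01 0 0 -0.1124; -0.01 0.01 0 -0.1124; -0.01 0.015 0 -0.1124; -0.01 0.015 0 -0.1124; -0.01 0.015 0 -0.1124; -0.01 0.015 0 -0.1124; -0.01 0.015 0 -0.1124; -0.0076 0.015 0 -0.1124; 0 0.015 0 -0.1124; 0 0.015 0 -0.1124; 0 0.015 0 -0.1124"}}

```text
t: 20.73
eef_pos: [0.457, 0.0254, 0.0914]
tool_rot: [0.0, 0.994, 0.108, 0.0]
contact_force: [0.0, 0.1, 0.6]
gripper_width: 0.501
```

>>> {"op": "drive_tool", "data": {"increments": "0 0.0122 0 -0.1124; 0 0 0 -0.1124; 0 0 0 -0.1124; 0 0 0 0; 0 0 0 0"}}

```text
t: 21.15
eef_pos: [0.4572, 0.0369, 0.0913]
tool_rot: [0.0, 0.998, -0.056, 0.0]
contact_force: [0.4, 0.1, -0.2]
gripper_width: 0.501
```

```bash
python3 - <<'E'
from h import *
o=bot.get_obs(); p=o["eef_pos"][:2]; q=o["tool_rot"]; print("frame",p@EX,p@EY,o["eef_pos"],2*np.arctan2(q[2],q[1]))
im=grab("top",4); print(platemeas(im,(248,188,300,250)))
cv2.imwrite("pics/top16.png",cv2.resize(im[170:245,230:330,::-1].astype(np.uint8),(800,600),interpolation=cv2.INTER_CUBIC))
E
```

```text
frame 0.08811537839014784 -0.4501210251905407 [0.45717478 0.03693884 0.09134998] -0.1112805063182254
{'+x': (np.float64(133.9), np.float32(0.0037), np.float64(0.2), 116), '-y': (np.float64(-614.1), np.float32(-0.003), np.float64(0.3), 73), '+y': (np.float64(-441.2), np.float32(0.1286), np.float64(0.0), 75)}
```

View pics/top16.png

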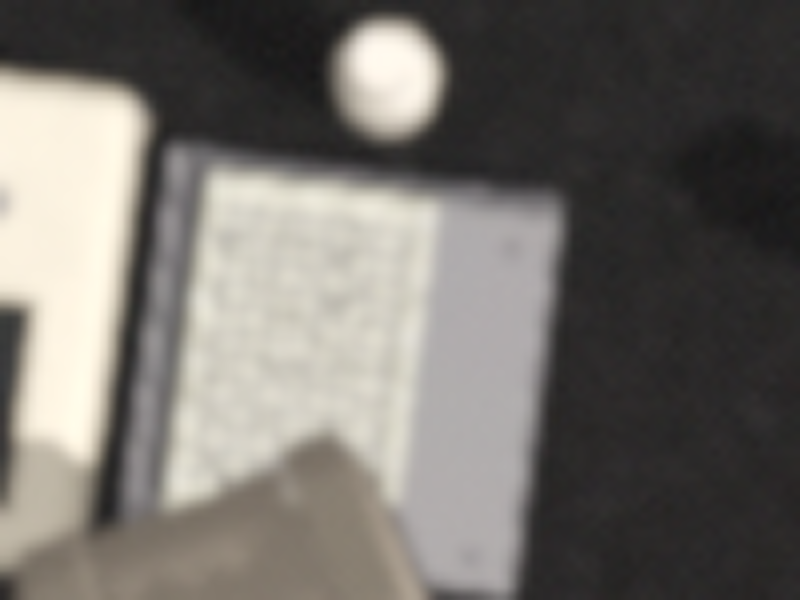

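With no shadows the edges are square to 0.004 rad, and the far edge is at -614.1 mm, against -613.6 mm while it was pressed on the stop. Now the light touch.

>>> {"op": "drive_tool", "data": {"increments": "0 0 -0.035 0; 0 0 -0.03 0; 0 0 -0.0098 0; 0 0 0 0; 0 0 0 0; 0.004 -0.0005 0 0; 0.004 -0.0005 0 0; 0.004 -0.0005 0 0; 0.004 -0.0005 0 0; 0.004 -0.0005 0 0; 0 0 0 0; 0 0 0 0"}}

```text
t: 22.35
eef_pos: [0.4775, 0.0341, 0.0166]
tool_rot: [-0.0, 0.998, -0.058, 0.0]
contact_force: [0.5, -0.3, 0.1]
gripper_width: 0.501
```

>>> {"op": "drive_tool", "data": {"increments": "0.001 -0.0001 0 0; 0.001 -0.0001 0 0; 0 0 0 0; 0 0 0 0"}}

```text
t: 22.68
eef_pos: [0.4791, 0.034, 0.0165]
tool_rot: [0.0, 0.998, -0.058, -0.0]
contact_force: [-0.2, -0.1, 0.3]
gripper_width: 0.497
```

>>> {"op": "drive_tool", "data": {"increments": "0.001 -0.0001 0 0; 0 0 0 0; 0 0 0 0"}}

```text
t: 22.93
eef_pos: [0.4802, 0.0339, 0.0165]
tool_rot: [0.0, 0.998, -0.058, 0.0]
contact_force: [0.3, -0.3, -0.2]
gripper_width: 0.502
```

>>> {"op": "drive_tool", "data": {"increments": "0.001 -0.0001 0 0; 0 0 0 0; 0 0 0 0"}}

```text
t: 23.18
eef_pos: [0.4812, 0.0338, 0.0165]
tool_rot: [0.0, 0.998, -0.058, 0.0]
contact_force: [-0.3, 0.2, 0.4]
gripper_width: 0.5
```

>>> {"op": "drive_tool", "data": {"increments": "0.001 -0.0001 0 0; 0 0 0 0; 0 0 0 0"}}

```text
t: 23.43
eef_pos: [0.4822, 0.0337, 0.0165]
tool_rot: [-0.0, 0.998, -0.058, 0.0]
contact_force: [-0.8, -0.3, -0.9]
gripper_width: 0.496
```

>>> {"op": "drive_tool", "data": {"increments": "0.001 -0.0001 0 0; 0 0 0 0; 0 0 0 0"}}

```text
t: 23.68
eef_pos: [0.4828, 0.0336, 0.0164]
tool_rot: [0.0, 0.998, -0.058, -0.0]
contact_force: [-0.8, 0.8, 2.0]
gripper_width: 0.501
```

>>> {"op": "drive_tool", "data": {"increments": "0.001 -0.0001 0 0; 0 0 0 0; 0 0 0 0"}}

```text
t: 23.93
eef_pos: [0.4828, 0.0335, 0.0163]
tool_rot: [0.0, 0.998, -0.057, -0.001]
contact_force: [-4.8, 0.6, 4.4]
gripper_width: 0.501
```

>>> {"op": "drive_tool", "data": {"increments": "0.0005 0 0 0; 0 0 0 0; 0 0 0 0"}}

```text
t: 24.18
eef_pos: [0.4828, 0.0335, 0.0162]
tool_rot: [0.0, 0.998, -0.057, -0.002]
contact_force: [-7.1, 0.6, 6.0]
gripper_width: 0.499
```

Firm contact at y' ≈ -476 mm, the same as before (-475), so the plate is seated on the side stop. I retreat and move to the front of the lip.

>>> {"op": "drive_tool", "data": {"increments": "-0.012 0.0014 0 0; -0.008 0.001 0 0; 0 0 0.0375 0; 0 0 0.0375 0; 0 0 0 0.1124; 0.0123 -0.0166 0 0.1124; 0.01 -0.02 0 0.1124; 0.01 -0.02 0 0.1124; 0.01 -0.02 0 0.1124; 0.01 -0.02 0 0.1124; 0.01 -0.02 0 0.1124; 0.01 -0.02 0 0.1124"}}

```text
t: 25.18
eef_pos: [0.5376, -0.102, 0.0916]
tool_rot: [0.0, 0.923, 0.385, 0.0]
contact_force: [0.3, 0.8, 0.5]
gripper_width: 0.503
```

>>> {"op": "drive_tool", "data": {"increments": "0 0 0 0.1124; 0 0 0 0.1124; 0 0 0 0.1124; 0 0 0 0.1124; 0 0 0 0.1124; 0 0 0 0.1124; 0 0 0 0; 0 0 0 0"}}

```text
t: 25.85
eef_pos: [0.5371, -0.1009, 0.0915]
tool_rot: [0.0, 0.747, 0.665, 0.0]
contact_force: [-0.3, 0.3, 0.2]
gripper_width: 0.501
```

```bash
python3 - <<'E'
from h import *
o=bot.get_obs(); p=o["eef_pos"][:2]; q=o["tool_rot"]; print("frame",p@EX,p@EY,o["eef_pos"],2*np.arctan2(q[2],q[1]))
im=grab("top",4); print(platemeas(im,(248,188,300,250)))
for n,(x0,y0) in (("scene",(240,170)),("top",(230,170))):
    im=grab(n,2); cv2.imwrite(f"pics/{n}17.png",cv2.resize(im[y0:y0+75,x0:x0+100,::-1].astype(np.uint8),(800,600),interpolation=cv2.INTER_CUBIC))
E
```

```text
frame -0.0398653582604122 -0.5450243082719333 [ 0.53708423 -0.10090231  0.09146842] 1.4547077776031236
{'-x': (np.float64(43.4), np.float32(0.0103), np.float64(0.35), 69), '+x': (np.float64(133.4), np.float32(-0.0135), np.float64(0.3), 86), '-y': (np.float64(-613.2), np.float32(-0.0148), np.float64(0.2), 60), '+y': (np.float64(-481.8), np.float32(-0.0094), np.float64(0.2), 61)}
```

View pics/top17.png

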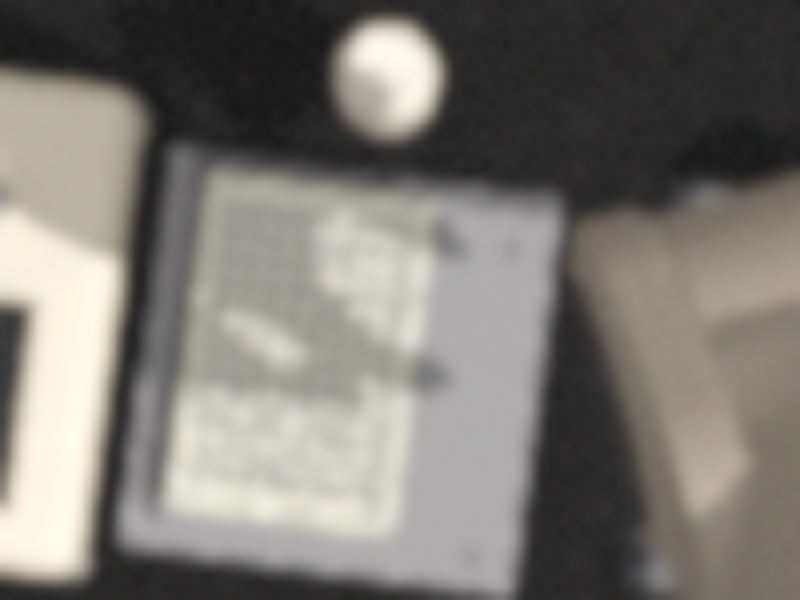

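View pics/scene17.png

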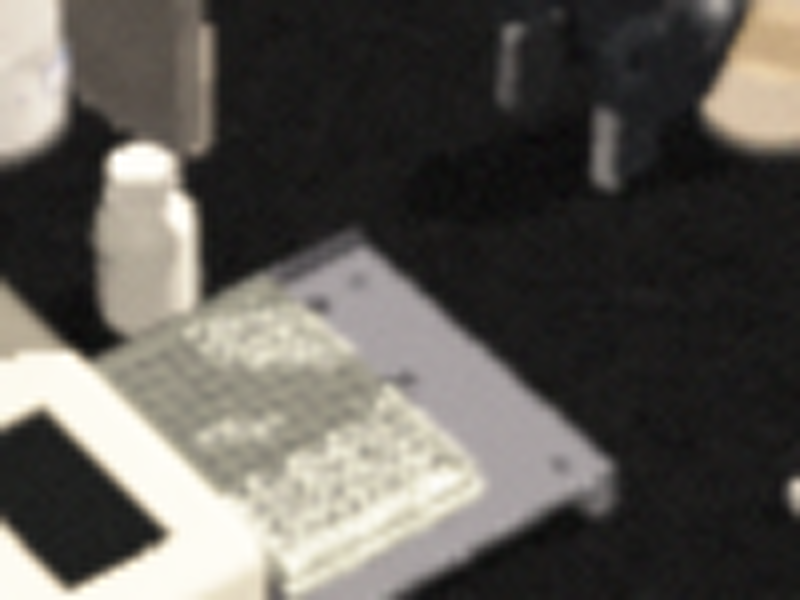

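The plate is seated. I make one short touch on the rear side to confirm it, since it should meet resistance at x' ≈ 37 mm. Then the lip.

>>> {"op": "drive_tool", "data": {"increments": "0.002 0.0174 -0.02 0; 0.002 0.0174 -0.03 0; 0 0 -0.025 0; 0 0 0 0; 0 0 0 0; 0.001 0.009 0 0; 0.001 0.009 0 0; 0.001 0.009 0 0; 0.0009 0.008 0 0; 0.0002 0.002 0 0; 0 0 0 0; 0 0 0 0"}}

```text
t: 27.25
eef_pos: [0.5451, -0.0289, 0.0166]
tool_rot: [0.0, 0.746, 0.666, -0.0]
contact_force: [0.2, -0.7, 0.2]
gripper_width: 0.499
```

>>> {"op": "drive_tool", "data": {"increments": "0.0001 0.001 0 0; 0 0 0 0; 0 0 0 0"}}

```text
t: 27.5
eef_pos: [0.5451, -0.0283, 0.0165]
tool_rot: [0.0, 0.746, 0.666, -0.0]
contact_force: [-0.1, 0.2, -0.3]
gripper_width: 0.496
```

>>> {"op": "drive_tool", "data": {"increments": "0.0001 0.001 0 0; 0 0 0 0; 0 0 0 0"}}

```text
t: 27.75
eef_pos: [0.5453, -0.0269, 0.0165]
tool_rot: [-0.0, 0.746, 0.666, -0.0]
contact_force: [0.3, 0.3, 0.2]
gripper_width: 0.501
```

>>> {"op": "drive_tool", "data": {"increments": "0.0001 0.001 0 0; 0 0 0 0; 0 0 0 0"}}

```text
t: 28.0
eef_pos: [0.5454, -0.0258, 0.0165]
tool_rot: [-0.0, 0.746, 0.666, 0.0]
contact_force: [-0.1, -0.3, 0.3]
gripper_width: 0.499
```

>>> {"op": "drive_tool", "data": {"increments": "0.0001 0.001 0 0; 0 0 0 0; 0 0 0 0"}}

```text
t: 28.25
eef_pos: [0.5455, -0.0251, 0.0165]
tool_rot: [0.0, 0.746, 0.666, -0.0]
contact_force: [-0.8, -0.8, 0.7]
gripper_width: 0.497
```

>>> {"op": "drive_tool", "data": {"increments": "0.0001 0.0005 0 0; 0 0 0 0; 0 0 0 0"}}

```text
t: 28.5
eef_pos: [0.5455, -0.025, 0.0165]
tool_rot: [0.0, 0.746, 0.666, -0.0]
contact_force: [-0.6, -2.5, 1.1]
gripper_width: 0.496
```

The rear contact is at the same place (TCP y -0.025) at 2.5 N, so the plate is seated on both stops. I retreat, go down in front of the lip (tips at about 12 mm) and start the carrier push.

>>> {"op": "drive_tool", "data": {"increments": "-0.0016 -0.015 0 0; -0.0034 -0.03 0 0; -0.0036 -0.032 0 0; 0 0 0 0; 0 0 0 0; 0 0 -0.0195 0; 0 0 0 0; 0 0 0 0; 0.001 0.009 0 0; 0.001 0.009 0 0; 0 0 0 0"}}

```text
t: 29.42
eef_pos: [0.54, -0.0796, -0.002]
tool_rot: [-0.0, 0.744, 0.668, 0.001]
contact_force: [-0.4, 0.8, 0.6]
gripper_width: 0.499
```

```bash
python3 - <<'E'
from h import *
o=bot.get_obs(); p=o["eef_pos"][:2]; print("frame",p@EX,p@EY,o["eef_pos"],o["contact_force"])
im=grab("scene",2); cv2.imwrite("pics/scene18.png",cv2.resize(im[170:245,240:340,::-1].astype(np.uint8),(800,600),interpolation=cv2.INTER_CUBIC))
E
```

```text
frame -0.01838297009899956 -0.5455199020721225 [ 0.53999244 -0.07961191 -0.00204089] [-0.39580958  0.81130528  0.57819734]
```

View pics/scene18.png

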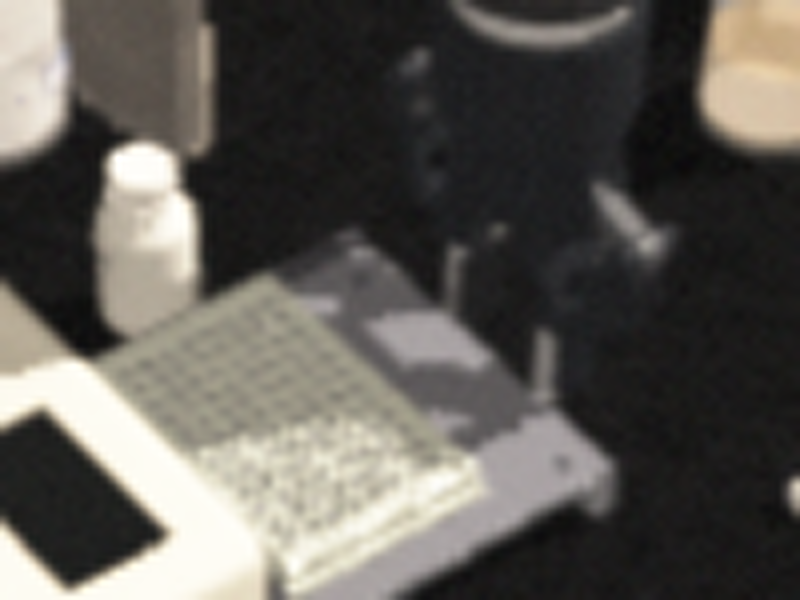

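The tips are in front of the lip, with their lower ends hidden behind the bed edge. I start slowly so the plate isn't jerked away from the rear stop.

>>> {"op": "drive_tool", "data": {"increments": "0.0004 0.003 0 0; 0.0003 0.002 0 0; 0.0001 0.001 0 0; 0.0001 0.001 0 0; 0.0001 0.001 0 0; 0.0001 0.001 0 0; 0.0001 0.001 0 0; 0.0001 0.001 0 0; 0.0001 0.001 0 0; 0.0001 0.001 0 0; 0.0001 0.001 0 0; 0.0001 0.001 0 0"}}

```text
t: 30.52
eef_pos: [0.5405, -0.0702, -0.003]
tool_rot: [0.001, 0.746, 0.666, -0.001]
contact_force: [-0.9, -6.1, 2.1]
gripper_width: 0.501
```

>>> {"op": "drive_tool", "data": {"increments": "0.0002 0.0015 0 0; 0.0002 0.002 0 0; 0.0003 0.0025 0 0; 0.0003 0.003 0 0; 0.0003 0.003 0 0; 0.0003 0.003 0 0; 0.0003 0.003 0 0; 0.0003 0.003 0 0; 0.0003 0.003 0 0; 0.0003 0.002 0 0; 0.0001 0.001 0 0; 0 0 0 0"}}

```text
t: 31.52
eef_pos: [0.5437, -0.0424, -0.003]
tool_rot: [0.0, 0.746, 0.666, -0.0]
contact_force: [0.3, -4.4, 0.3]
gripper_width: 0.5
```

```bash
python3 - <<'E'
from h import *
o=bot.get_obs(); p=o["eef_pos"][:2]; print("frame",p@EX,p@EY,o["eef_pos"],o["contact_force"])
for n,(x0,y0) in (("scene",(230,170)),("top",(230,170))):
    im=grab(n,2); cv2.imwrite(f"pics/{n}19.png",cv2.resize(im[y0:y0+75,x0:x0+100,::-1].astype(np.uint8),(800,600),interpolation=cv2.INTER_CUBIC))
E
```

```text
frame 0.019046894112062358 -0.5450239004424972 [ 0.5437087  -0.04236369 -0.00302121] [ 0.30166233 -4.39975687  0.30891504]
```

View pics/scene19.png

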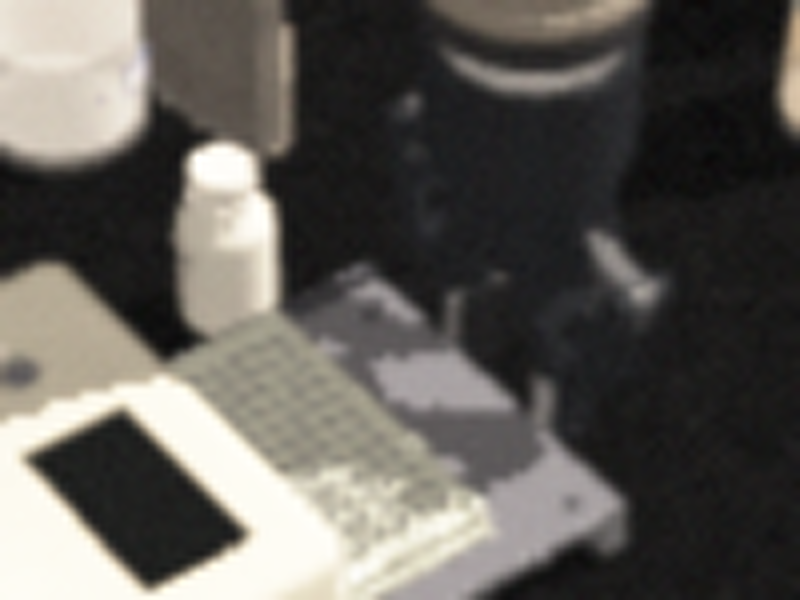

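View pics/top19.png

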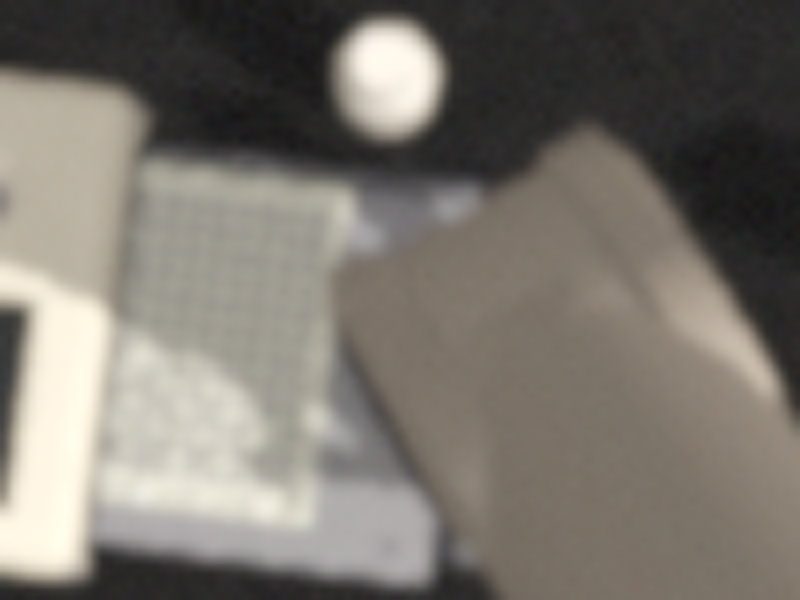

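The carrier is sliding at 4–6 N and the plate is entering the slot square. I continue.

>>> {"op": "drive_tool", "data": {"increments": "0.0002 0.0015 0 0; 0.0003 0.003 0 0; 0.0004 0.004 0 0; 0.0005 0.004 0 0; 0.0005 0.004 0 0; 0.0005 0.004 0 0; 0.0005 0.004 0 0; 0.0005 0.004 0 0; 0.0005 0.004 0 0; 0.0004 0.003 0 0; 0.0002 0.002 0 0; 0 0 0 0"}}

```text
t: 32.72
eef_pos: [0.5482, -0.0039, -0.003]
tool_rot: [0.0, 0.746, 0.666, 0.0]
contact_force: [0.3, -3.8, 0.2]
gripper_width: 0.504
```

>>> {"op": "drive_tool", "data": {"increments": "0.0002 0.002 0 0; 0.0003 0.003 0 0; 0.0004 0.0035 0 0; 0.0004 0.0035 0 0; 0.0004 0.0035 0 0; 0.0004 0.0035 0 0; 0.0004 0.0035 0 0; 0.0004 0.0035 0 0; 0.0003 0.003 0 0; 0.0002 0.002 0 0; 0 0 0 0; 0 0 0 0"}}

```text
t: 33.72
eef_pos: [0.5517, 0.0271, -0.003]
tool_rot: [0.0, 0.746, 0.666, 0.0]
contact_force: [2.1, -2.7, -0.2]
gripper_width: 0.498
```

```bash
python3 - <<'E'
from h import *
o=bot.get_obs(); p=o["eef_pos"][:2]; print("frame",p@EX,p@EY,o["eef_pos"],o["contact_force"])
for n,(x0,y0) in (("scene",(230,170)),):
    im=grab(n,2); cv2.imwrite(f"pics/{n}20.png",cv2.resize(im[y0:y0+75,x0:x0+100,::-1].astype(np.uint8),(800,600),interpolation=cv2.INTER_CUBIC))
E
```

```text
frame 0.08895058945578152 -0.5451728507343343 [ 0.55171761  0.02707986 -0.00298479] [ 2.07099766 -2.70102702 -0.24497016]
```

View pics/scene20.png

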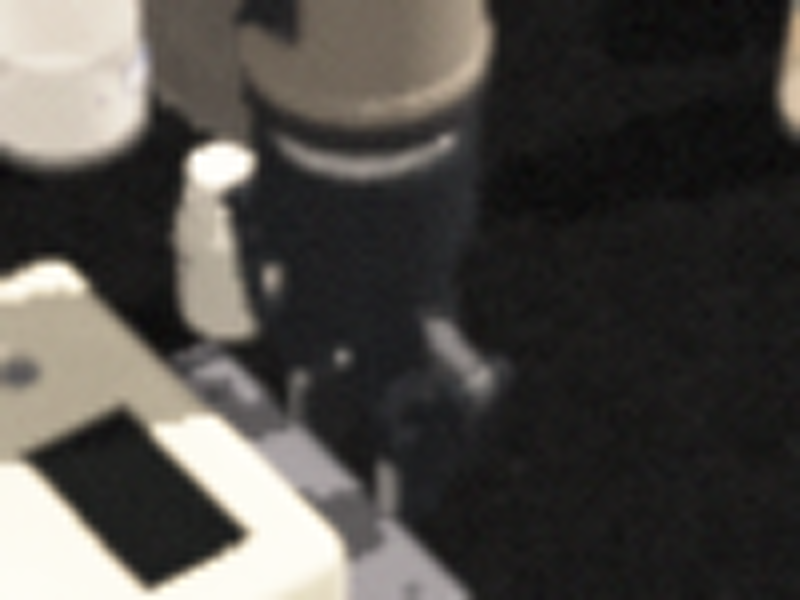

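>>> {"op": "drive_tool", "data": {"increments": "0.0002 0.0015 0 0; 0.0002 0.002 0 0; 0.0002 0.002 0 0; 0.0002 0.0015 0 0; 0.0001 0.001 0 0; 0 0 0 0"}}

```text
t: 34.32
eef_pos: [0.5525, 0.0348, -0.003]
tool_rot: [0.0, 0.746, 0.666, -0.0]
contact_force: [2.3, -3.4, 0.1]
gripper_width: 0.504
```

>>> {"op": "drive_tool", "data": {"increments": "0.0001 0.001 0 0; 0.0001 0.001 0 0; 0 0 0 0; 0 0 0 0"}}

```text
t: 34.65
eef_pos: [0.5527, 0.0366, -0.003]
tool_rot: [0.0, 0.746, 0.666, -0.0]
contact_force: [2.3, -5.3, -0.4]
gripper_width: 0.502
```

>>> {"op": "drive_tool", "data": {"increments": "0.0001 0.001 0 0; 0.0001 0.001 0 0; 0 0 0 0; 0 0 0 0"}}

```text
t: 34.98
eef_pos: [0.553, 0.0386, -0.003]
tool_rot: [0.0, 0.746, 0.666, -0.0]
contact_force: [3.2, -4.7, -0.4]
gripper_width: 0.499
```

>>> {"op": "drive_tool", "data": {"increments": "0.0001 0.001 0 0; 0 0 0 0; 0 0 0 0"}}

```text
t: 35.23
eef_pos: [0.5531, 0.0395, -0.003]
tool_rot: [0.0, 0.746, 0.666, -0.0]
contact_force: [2.9, -4.2, -0.7]
gripper_width: 0.5
```

>>> {"op": "drive_tool", "data": {"increments": "0.0001 0.001 0 0; 0 0 0 0; 0 0 0 0"}}

```text
t: 35.48
eef_pos: [0.5532, 0.0404, -0.003]
tool_rot: [0.0, 0.746, 0.666, -0.0]
contact_force: [1.6, -4.5, -0.6]
gripper_width: 0.496
```

>>> {"op": "drive_tool", "data": {"increments": "0.0001 0.001 0 0; 0 0 0 0; 0 0 0 0"}}

```text
t: 35.73
eef_pos: [0.5532, 0.0404, -0.003]
tool_rot: [0.001, 0.746, 0.666, -0.001]
contact_force: [1.4, -7.0, 0.3]
gripper_width: 0.502
```

Motion has stopped at y 0.0404, which should be the end stop. I press on a little to confirm.

>>> {"op": "drive_tool", "data": {"increments": "0.0001 0.001 0 0; 0 0 0 0; 0 0 0 0"}}

```text
t: 35.98
eef_pos: [0.5531, 0.0404, -0.003]
tool_rot: [0.001, 0.746, 0.666, -0.001]
contact_force: [0.9, -9.2, 1.8]
gripper_width: 0.498
```

>>> {"op": "drive_tool", "data": {"increments": "0.0001 0.001 0 0; 0 0 0 0; 0 0 0 0"}}

```text
t: 36.23
eef_pos: [0.5531, 0.0404, -0.003]
tool_rot: [0.001, 0.747, 0.665, -0.002]
contact_force: [0.2, -10.8, 3.4]
gripper_width: 0.499
```

>>> {"op": "drive_tool", "data": {"increments": "0.0001 0.001 0 0; 0 0 0 0; 0 0 0 0"}}

```text
t: 36.48
eef_pos: [0.5531, 0.0404, -0.003]
tool_rot: [0.002, 0.747, 0.665, -0.003]
contact_force: [0.8, -12.8, 4.9]
gripper_width: 0.5
```

It is hard against a stop at x' = 102.4 mm, where 101–102 was predicted for home. I retreat and verify by camera.

>>> {"op": "drive_tool", "data": {"increments": "-0.001 -0.01 0 0; -0.003 -0.025 0 0; -0.004 -0.035 0 0; 0 -0.02 0.03 0; 0 -0.01 0.035 0; 0 0 0.035 0; 0 0 0.035 0; -0.02 -0.03 0.03 0; -0.03 -0.03 0 0; -0.03 -0.03 0 0; 0 0 0 0; 0 0 0 0"}}

```text
t: 37.48
eef_pos: [0.4668, -0.1417, 0.1584]
tool_rot: [-0.0, 0.747, 0.665, -0.0]
contact_force: [0.6, 0.5, -0.1]
gripper_width: 0.504
```

```bash
python3 - <<'E'
from h import *
o=bot.get_obs(); print(o["eef_pos"],o["contact_force"])
im=grab("top",5)
up,g,d=masks(im); m=np.zeros(g.shape,np.uint8); m[184*4:255*4,235*4:310*4]=255
_,w,_=sides(cv2.morphologyEx(((g>95)&(d<5)).astype(np.uint8)*m,cv2.MORPH_OPEN,np.ones((7,7))),"top",.028); print("carrier",four(w,A,.25))
m[:]=0; m[165*4:250*4,175*4:252*4]=255
_,w,_=sides(cv2.morphologyEx(((g>110)&(d>5)).astype(np.uint8)*m,cv2.MORPH_OPEN,np.ones((7,7))),"top",.102); print("reader",four(w,A))
cv2.imwrite("pics/top21.png",cv2.resize(im[155:275,170:330,::-1].astype(np.uint8),(800,600),interpolation=cv2.INTER_CUBIC))
im=grab("scene",3); cv2.imwrite("pics/scene21.png",cv2.resize(im[150:300,160:360,::-1].astype(np.uint8),(800,600),interpolation=cv2.INTER_CUBIC))
E
```

```text
[ 0.46679601 -0.14169516  0.15841257] [ 0.61032439  0.47641241 -0.07249836]
carrier {'-x': (np.float64(111.9), np.float32(-0.0795), np.float64(0.68), 71), '+x': (np.float64(156.9), np.float32(0.0387), np.float64(0.43), 99), '-y': (np.float64(-612.8), np.float32(0.0648), np.float64(0.25), 26), '+y': (np.float64(-466.5), np.float32(-0.0018), np.float64(0.18), 31)}
reader {'-x': (np.float64(152.7), np.float32(0.0221), np.float64(0.41), 141), '+x': (np.float64(317.2), np.float32(-0.0093), np.float64(0.22), 159), '-y': (np.float64(-630.4), np.float32(0.0199), np.float64(0.26), 149), '+y': (np.float64(-452.5), np.float32(-0.0011), np.float64(0.18), 150)}
```

View pics/top21.png

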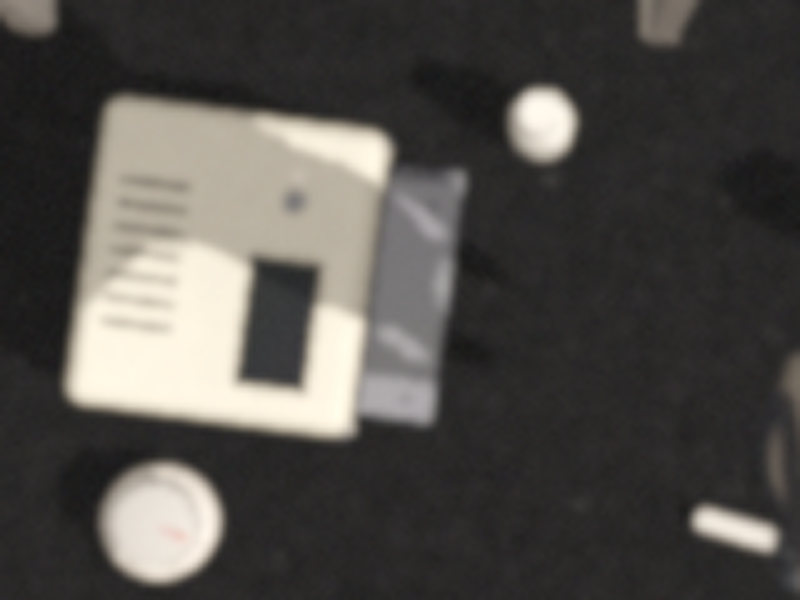

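View pics/scene21.png

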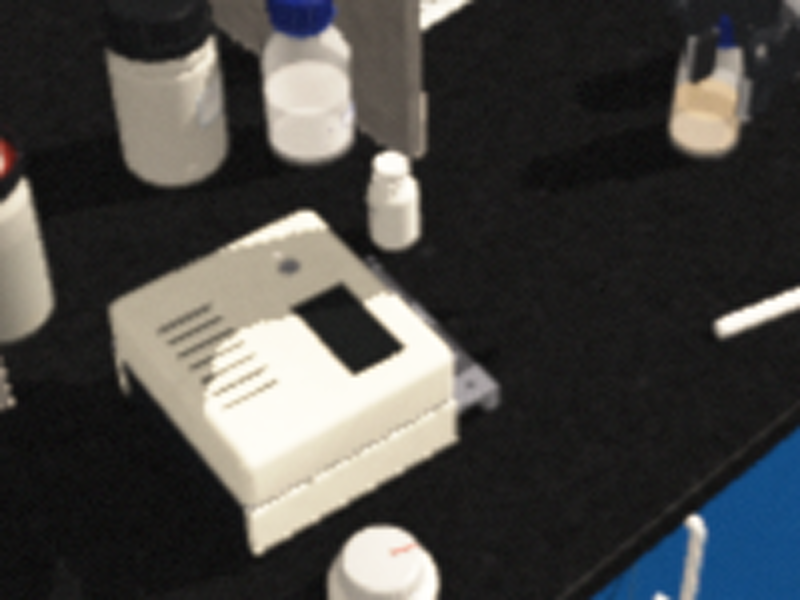

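```bash
python3 - <<'E'
from h import *
w=cast("top",[[170+437/5-.4,155+415/5-.4],[170+466/5-.4,155+175/5-.4]],.028); print(w@EX,w@EY)
bot.hand_in()
E
```

```text
[0.10889615 0.11058568] [-0.47283756 -0.61899858]
the job is handed in; nothing more can be done
```

I pushed the plate into the corner with the half-open fingertips, without lifting it, then pushed the carrier home by its lip and handed the job in at about 38 s on the robot's clock.

**Seating:** I pushed the plate first against the side stop, then against the rear stop, and touched both sides once more to confirm.
- The second touches met resistance within about 1 mm of the first: y' about -476 mm against -475, and world y -0.025 both times.
- In the shadow-free view the visible plate edges were square to within 0.004 rad.
- In shadowed views some edges read up to about 0.04 rad off square. I put that down to the arm's shadow.

**Carrier:** It slid at roughly 3–6 N and stopped hard, holding still under 12.8 N.
- The lip ended at x' = 109–110.5 mm and the reader's front is at about 154 mm, so it stands about 44–45 mm out, against the 45 mm expected.
- Contact travel (tool x' from about -10 to 102 mm) also fits the 112 mm expected.
- The plate is hidden inside the reader, so its final pose could not be seen. The slide went in without a jam.

**Disagreement:** The stated finger overhang did not match. At half opening the tips touched the bench with the reported TCP 15 mm below it, so I used that measured height instead.

The vial and timer looked untouched in the last pictures, as did the parts of the marker and the front bottle in view. I did not check the other bystanders again.

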